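Get the swage block out from behind the bench stand's front row

ROBOT

A 6-joint arm with a two-finger parallel gripper is mounted at the origin on the work surface. World frame = base frame: x ahead of the robot, y to its left, z up, the work surface at z = 0. Lengths are in m, angles in degrees, forces in N, time in s.
With the tool pointing down it reaches from about 0.3 to 0.825 m from the base axis. Payload 5.4 kg.
Tool frame: the origin (TCP) lies midway between the tips of the shut fingers; the grasp point (between the pads) lies 19 mm behind it (ctrl.grasp_offset is the distance from the TCP to the grasp point, in m); z points along the fingers, y is the direction in which the jaws open and shut (so a half turn about z gives the same grasp; the last joint's range is limited). The gripper opens to 92 mm and grips with 3 to 60 N. Pads are 20 mm wide; open, the fingers measure 128 mm over their backs; the gripper's body (75 mm by 189 mm) begins 69 mm behind the grasp point.
Start: joints at [52.764, 9.076, 91.501, -0, 79.423, -12.038], TCP at [0.245, 0.52, 0.183] pointing down, gripper open.
Joint ranges: [-166.64, 166.64], [-54.1, 131.32], [10.49, 154.53], [-73.88, 253.88], [9.74, 151.15], [-171.62, 171.62]. Speed limits (degrees/s): [147.25, 147.25, 180, 180, 180, 180].

INTERFACE

Orientations are given as [roll, pitch, yaw] about the fixed x, y, z axes, in that order (R = Rz(yaw) Ry(pitch) Rx(roll)).
In Python, from cell import ctrl, read_camera, camera_info, hand_in gives the robot as it stands. The module is installed in compiled form; this text tells all that it offers.
- The arm moves only by the tool move_arm, never from a script. Its argument "motion" is a list of rows, each an object of numbers: "tx", "ty", "tz": the shift along the tool's x, y, z as a fraction of full scale; "twist": the turn about the tool's z as a fraction of full scale; "fingers": the gripper's target within -1 to 1 (fully open at 1, half-way at 0, shut at -1). A call has 1 to 10 rows; each row shifts and turns the commanded pose from where the row before left it, along the tool's axes as they then stand; what a row does not reach is not made up. Full scale, the value 1, is 0.3 m for a shift and 60 degrees for a turn. A row lasts 1/10 s, in which the tool goes at most 50 mm and 8.59 degrees, less where a joint would pass 70% of its speed; a pose out of reach is approached as far as the arm can. A call with a number of a shift or a turn outside -1 to 1 is refused whole. A call with a gripper value outside its range is refused whole. The fingers move at their own pace and stop on an object; "squeeze" is the grip in N (left out, the last holds). Time passes only in rows, so rows that do not move let the fingers close. It gives the time, the measured TCP pose, the force and the opening at its end, in the units of the state.
- ctrl.sense(): the state, without advancing time (a new reading comes with each control period).
- read_camera(name): name is "scene" or "top" or "wrist"; returns the picture (384x512x3 uint8, red, green, blue); there is no depth.
- camera_info(name): a dict with "K" (3x3 intrinsics, pixels), "R" (3x3) and "t" (3): a world point X has camera coordinates R X + t. Camera axes: x right, y down, z forward; pixel columns grow to the right and rows downward; lengths in m; the calibration is good to about 2 mm. The wrist camera is an equidistant fisheye: a pixel r from the principal point sees the ray r / f radians off the axis. A picture is of the moment at which its call begins: read the wrist's pose just before it. camera_info takes no time and is no camera call; for the wrist camera it gives the pose at the moment of the call.
- hand_in(): hands the job in, once; it reports no verdict.
The state is a dict: "clock": time; "joint_positions": joint angles; "joint_velocities": joint speeds; "effort": joint torques, N m; "ee_pos": TCP position; "eef_rot": TCP orientation; "contact_force": force on the tool from outside, world axes, zero at the start; "torque": the same for the moment, N m; "grip_width": finger opening in m.
Only numpy, scipy, OpenCV 4.12 (cv2) and the standard library are available. Lean on these libraries where they do the work, as an engineer would, in place of code of your own. Each camera call takes 0.05 s, during which the arm holds its last target. There are 200 camera calls.

TASK

The steel swage block at the back of the bench stand is boxed in by the ring mandrel, the ball vise and the knobbed box. First clear those three, upright, onto the grey board; only then lift out the block and lay it on the black rubber pad, grooves up, centred and lengthwise along it; finally put each of the three back upright on the very spot where it stood at the start. Tip nothing over and leave the jar, hammer and loupe alone.

Things in the scene. Friction and masses are not known exactly. Their poses are not given: they have to be found in the camera images.
- mandrel: Origin at the centre of its underside, z up. Stepped steel ring mandrel, loose, 0.3 to 0.6 kg: round foot 68 mm across and 12 mm high, then an upright round bar on the axis, 28 mm thick up to 35 mm height and 22 mm thick from there to the top at 85 mm. Grip the thin bar. In the front row, its spot differs each time.
- vise: Origin at the centre of its underside, z up. Small ball vise, loose, rigid, 0.4 to 0.8 kg: dark round bowl 70 mm across, 42 mm high (48 mm across at its top); on it two bright steel jaws, together 30 mm (x) by 30 mm (y), from 42 to 72 mm height; a thin screw sticks out 7 mm on both x sides. Grip the jaws across y. In the front row, its spot differs each time; yaw within 0.2 rad of the stand's.
- casket: Origin at the centre of its underside, z up. Square wooden box, lid fixed on, loose, 0.2 to 0.4 kg: 66 x 66 mm (sides along x and y), 38 mm high, with a round brass knob 26 mm across in the middle of its top, from 38 to 70 mm height. Grip the knob. In the front row, its spot differs each time; yaw within 0.1 rad of the stand's.
- block: Steel swage block, loose, 0.6 to 0.8 kg: bar 120 mm long (its y), 34 mm wide (its x), 26 mm high, with 10 mm deep grooves across its top. Origin at the centre of its underside, z up. It lies on the stand, 6 to 12 mm behind the front row (+x side): no room for a finger until the row is cleared.
- stand: Wooden stand, fixed: 170 mm (x) by 270 mm (y), top surface 15 mm above the bench; a lip 20 mm higher along its +x edge (inner face at x = 73). Origin: centre of underside. The front row's spots, flush 50 mm cork discs, are at x = -42, y = -82, 0, 82 mm; the three things start within 3 mm of them, their feet about 12 mm apart. The block lies near x = 20, y = 0.
- board: Flat grey laminate board, fixed, 300 mm (x) by 110 mm (y), 8 mm thick, no rim; the side area, empty at the start, to the left or right of the stand. Origin at the centre of its underside. It has room for the three things in a row along x, 90 mm apart.
- pad: Black rubber pad, 75 mm (x) by 150 mm (y), on a slightly larger wooden base, fixed; its top is 8 mm above the bench. On the other side of the stand from the board. Origin at the centre of its underside.
- jar: Bystander: glass jar with white lid, 48 mm across, 60 mm high, between the robot and the stand. Leave it alone.
- hammer: Bystander: small hammer, 220 mm long, lying on the bench beyond the stand. Leave it alone.
- loupe: Bystander: black loupe, a disc 36 mm across, 26 mm high, far left of the stand (beyond its +y end). Leave it alone.

How it is judged (in metres and radians):
On the way, in this order (a step that is already met when the one before it is completed fails the run):
1. mandrel, vise and box all stand released on the board, the block still in its place on the stand (x of mandrel in the frame of board between -0.15 and 0.15 m and y of mandrel in the frame of board between -0.055 and 0.055 m and z of mandrel in the frame of board between 0.004 and 0.014 m and linear speed of each of mandrel, vise, casket below 0.02 m/s and contact force between the fingers and mandrel below 0.1 N and angle between each of mandrel, vise, casket's own z axis and vertical below 0.1 rad and x of vise in the frame of board between -0.15 and 0.15 m and y of vise in the frame of board between -0.055 and 0.055 m and z of vise in the frame of board between 0.004 and 0.014 m and contact force between the fingers and vise below 0.1 N and x of casket in the frame of board between -0.15 and 0.15 m and y of casket in the frame of board between -0.055 and 0.055 m and z of casket in the frame of board between 0.004 and 0.014 m and contact force between the fingers and casket below 0.1 N and distance of block from where it was at the start of the episode below 0.04 m), for 0.2 s.
2. the block lies released on the pad, the other three still on the board (horizontal distance between block and pad below 0.013 m and angle between the y axis of block and the y axis of pad, either way round below 0.18 rad and z of block in the frame of pad between 0.005 and 0.013 m and linear speed of each of block, mandrel, vise, casket below 0.02 m/s and contact force between the fingers and block below 0.1 N and angle between each of block, mandrel, vise, casket's own z axis and vertical below 0.1 rad and x of mandrel in the frame of board between -0.15 and 0.15 m and y of mandrel in the frame of board between -0.055 and 0.055 m and z of mandrel in the frame of board between 0.004 and 0.014 m and contact force between the fingers and mandrel below 0.1 N and x of vise in the frame of board between -0.15 and 0.15 m and y of vise in the frame of board between -0.055 and 0.055 m and z of vise in the frame of board between 0.004 and 0.014 m and contact force between the fingers and vise below 0.1 N and x of casket in the frame of board between -0.15 and 0.15 m and y of casket in the frame of board between -0.055 and 0.055 m and z of casket in the frame of board between 0.004 and 0.014 m and contact force between the fingers and casket below 0.1 N), for 0.2 s.
At the end, for the whole second after the job is handed in: The block lies at rest on the pad, grooves up, its centre within 13 mm of the pad's centre and its length within 0.18 rad of the pad's; mandrel, vise and box each stand upright, at rest and released, within 15 mm of where each stood at the start (horizontal distance between block and pad below 0.013 m and angle between the y axis of block and the y axis of pad, either way round below 0.18 rad and z of block in the frame of pad between 0.005 and 0.013 m and linear speed of each of block, mandrel, vise, casket below 0.02 m/s and contact force between the fingers and block below 0.1 N and angle between each of block, mandrel, vise, casket's own z axis and vertical below 0.1 rad and distance of each of mandrel, vise, casket from where it was at the start of the episode below 0.015 m and contact force between the fingers and mandrel below 0.1 N and contact force between the fingers and vise below 0.1 N and contact force between the fingers and casket below 0.1 N); the robot touches nothing.
It fails at once if the ring mandrel, the ball vise or the knobbed box is tipped over (angle between any of mandrel, vise, casket's own z axis and vertical above 0.7 rad).
It fails at once if the jar, hammer or loupe is disturbed (moved more than 30 mm) (distance of any of jar, hammer, loupe from where it was at the start of the episode above 0.03 m).
It also fails if it takes over 138 s, if anything falls off the work surface, if the arm or the gripper's body presses on something with over 40 N, if the wrist force passes 120 N, or if a joint passes its speed limit or range.

## Working session

There is one attempt and no reset: what is moved stays moved. The work goes in short steps, Python scripts to look and compute and a tool call to move; the robot and the scene stay as the last step left them, time stands still between calls to the robot, and variables do not carry over. Pictures are saved under pics/ and viewed, about 12 in all and at most 16, crops included, and the job is handed in when it is done.

Besides the shell and the picture viewer there is one more tool, called after "Emit:" in YAML: its name, and indented under it one key for each argument. move_arm: Moves the arm, as the interface text tells. Shift numbers are shares of 0.3 m and turn numbers shares of 60 degrees, none past 1 either way. Its arguments: {"type":"object","properties":{"motion":{"type":"array","items":{"type":"object","properties":{"tx":{"type":"number","minimum":-1,"maximum":1},"ty":{"type":"number","minimum":-1,"maximum":1},"tz":{"type":"number","minimum":-1,"maximum":1},"twist":{"type":"number","minimum":-1,"maximum":1},"fingers":{"type":"number"}}}},"squeeze":{"type":"number"}},"required":["motion"]}

```bash
mkdir -p pics; ls; python3 - <<'E'
from cell import ctrl, read_camera, camera_info
import cv2,numpy as np
np.set_printoptions(precision=4,suppress=True)
for n in("scene","top"):
    im=read_camera(n); cv2.imwrite(f"pics/{n}0.png",im[:,:,::-1]); print(n,camera_info(n))
print(camera_info("wrist"));print(ctrl.sense())
a=[cv2.imread(f"pics/{n}0.png") for n in("top","scene")]
E
```

```text
pics
scene {'K': array([[377.9781,   0.    , 249.7482],
       [  0.    , 377.9781, 198.1161],
       [  0.    ,   0.    ,   1.    ]]), 'R': array([[-0.5784,  0.8156, -0.0168],
       [ 0.6488,  0.4474, -0.6155],
       [-0.4945, -0.3669, -0.7879]]), 't': array([ 0.3138, -0.338 ,  1.1392])}
top {'K': array([[440.9355,   0.    , 251.6821],
       [  0.    , 440.9355, 187.3055],
       [  0.    ,   0.    ,   1.    ]]), 'R': array([[ 0.0246, -0.9995,  0.022 ],
       [-0.998 , -0.0259, -0.0582],
       [ 0.0588, -0.0205, -0.9981]]), 't': array([-0.0228,  0.5864,  1.2114])}
{'K': array([[297.3186,   0.    , 258.0757],
       [  0.    , 297.3186, 184.1032],
       [  0.    ,   0.    ,   1.    ]]), 'R': array([[ 0.4245,  0.9054, -0.0006],
       [ 0.8704, -0.4079,  0.2759],
       [ 0.2495, -0.1176, -0.9612]]), 't': array([-0.573 , -0.0314,  0.3906])}
{'clock': 0.1, 'joint_positions': array([ 52.7648,   9.11  ,  91.5664,  -0.0014,  79.4253, -12.0402]), 'joint_velocities': array([-0.0795, -0.1606, -0.1319,  0.0613, -0.0722, -0.0342]), 'effort': array([ -0.0004, -38.65  , -32.296 ,   0.0703,   0.0339,  -0.    ]), 'ee_pos': array([0.2444, 0.5197, 0.1821]), 'eef_rot': array([-179.9002,   -0.0199,  154.8053]), 'contact_force': array([-0.8738,  0.5598, -0.5465]), 'torque': array([-0.062, -0.019,  0.023]), 'grip_width': 0.09196424763734572}
```

View pics/top0.png

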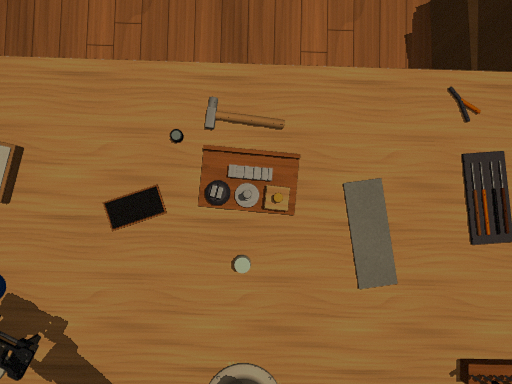

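View pics/scene0.png

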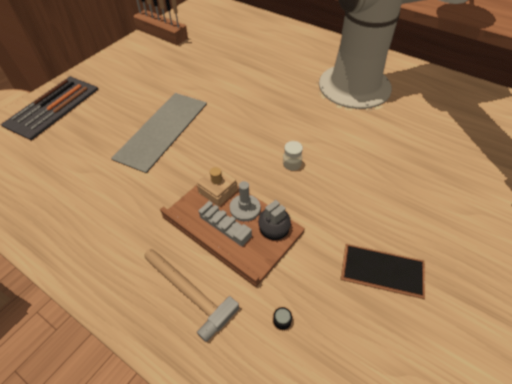

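The top view shows vise (217,192), mandrel (246,195), casket (278,199), block (250,172), board (370,233), pad (135,207) and jar (242,264). The scene view agrees. Next I'll measure with masks.

```bash
cat > h.py <<'E'
from cell import ctrl, read_camera, camera_info
import cv2,numpy as np
np.set_printoptions(precision=4,suppress=True)
def ray(info,uv,z,fish=False):
    K,R,t=info["K"],np.array(info["R"]),np.array(info["t"])
    d=np.array([(uv[0]-K[0,2])/K[0,0],(uv[1]-K[1,2])/K[1,1],1.])
    if fish:
        r=np.hypot(d[0],d[1]); s=np.sin(r)/max(r,1e-9); d=np.array([d[0]*s,d[1]*s,np.cos(r)])
    c=-R.T@t; w=R.T@d; return c+w*(z-c[2])/w[2]
def blobs(mask,box,amin):
    x0,y0,x1,y1=box; m=np.zeros_like(mask); m[y0:y1,x0:x1]=mask[y0:y1,x0:x1]
    cs,_=cv2.findContours(m,cv2.RETR_EXTERNAL,cv2.CHAIN_APPROX_NONE)
    return sorted([c for c in cs if cv2.contourArea(c)>=amin],key=cv2.contourArea)[::-1]
def rect(info,c,z,fish=False):
    p=np.array([ray(info,q,z,fish)[:2] for q in c.reshape(-1,2)]).astype(np.float32)
    return cv2.minAreaRect(p*1000)
E
python3 - <<'E'
from h import *
im=cv2.imread("pics/top0.png"); i=camera_info("top")
hsv=cv2.cvtColor(im,cv2.COLOR_BGR2HSV); H,S,V=cv2.split(hsv)
def m(c):return (c*255).astype(np.uint8)
grey=m((S<70)&(V>60)); dark=m(V<60); 
for n,mk,box,z in [("board",grey,(335,170,405,295),.008),("pad",m(V<45),(95,175,175,235),.008),("block",grey,(222,160,280,184),.041),("mandrel foot",grey,(230,180,262,212),.027),("casket",m((H>10)&(V>130)&(S>70)),(262,182,293,217),.053),("jar",grey,(230,250,256,277),.06),("stand",m((H<14)&(S>120)),(190,140,305,220),.015),("vise",m((V<70)),(203,178,230,206),.035)]:
    for c in blobs(mk,box,20)[:2]:
        r=rect(i,c,z); print(n,cv2.contourArea(c),np.round(r[0]),np.round(r[1]),round(r[2],1))
cv2.imwrite("pics/t1.png",cv2.resize(im[135:225,190:310],None,fx=6,fy=6,interpolation=cv2.INTER_CUBIC))
E
```

```text
board 3864.0 [ 468. -343.] [297. 108.] 9.2
pad 1325.5 [524. 317.] [ 73. 149.] 20.0
block 469.0 [626.  -1.] [119.  34.] 86.3
mandrel foot 408.5 [565.   6.] [61. 64.] 1.5
casket 473.5 [559. -78.] [66. 62.] 83.9
casket 50.5 [513. -77.] [ 8. 81.] 1.4
jar 180.5 [378.  15.] [40. 40.] 1.3
stand 5720.0 [609.   2.] [271. 172.] 86.0
vise 487.0 [569.  88.] [69. 68.] 1.6
```

View pics/t1.png

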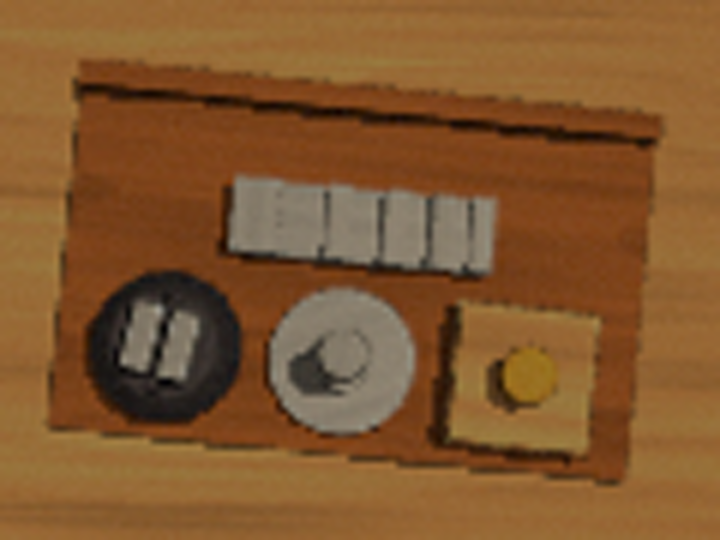

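The masks give sizes close to nominal (stand 271×172, block 119×34, board 297×108, pad 73×149). Stand yaw is about -4°, board 9°, pad 20°, and the vise jaws sit at about -12°. I'm moving above the row now.

Emit:
move_arm:
  motion:
    - {"twist": -0.088, "tz": -0.02, "fingers": 0.15}
    - {"twist": -0.088, "tz": -0.02}
    - {"twist": -0.088, "tz": -0.02}
    - {"twist": -0.088}
    - {"tx": -0.0736, "ty": -0.1028}
    - {"tx": -0.0736, "ty": -0.1028}
    - {"tx": -0.0736, "ty": -0.1028}
    - {"tx": -0.0736, "ty": -0.1028}
    - {"tx": -0.0736, "ty": -0.1028}
    - {"tx": -0.0736, "ty": -0.1028}
  squeeze: 35

```text
invalid input
```

Emit:
move_arm:
  motion:
    - {"tx": -0.0736, "ty": -0.1028}
    - {"tx": -0.0736, "ty": -0.1028}
    - {"tx": -0.0736, "ty": -0.1028}
    - {"tx": -0.0736, "ty": -0.1028}
    - {"tx": -0.0736, "ty": -0.1028}
    - {"tx": -0.0736, "ty": -0.1028}
    - {"tx": -0.0736, "ty": -0.1028}
    - {"tx": -0.0736, "ty": -0.1028}
    - {"tx": -0.0736, "ty": -0.1028}
    - {"tx": -0.0736, "ty": -0.1028}

```text
invalid input
```

Emit:
move_arm:
  motion:
    - {"tz": -0.04}
    - {}
    - {}

```text
invalid input
```

```bash
python3 - <<'E'
from h import *
import pickle
s=ctrl.sense(); print(s["ee_pos"],s["eef_rot"],s["grip_width"],s["clock"],s["joint_positions"])
i=camera_info("wrist"); im=read_camera("wrist")[:,:,::-1]; cv2.imwrite("pics/w1.png",im); pickle.dump(i,open("w1.pkl","wb")); print(i)
E
```

```text
[0.2444 0.5197 0.1821] [-179.9002   -0.0199  154.8053] 0.09196424763734572 0.1 [ 52.7648   9.11    91.5664  -0.0014  79.4253 -12.0402]
{'K': array([[297.3186,   0.    , 258.0757],
       [  0.    , 297.3186, 184.1032],
       [  0.    ,   0.    ,   1.    ]]), 'R': array([[ 0.4245,  0.9054, -0.0006],
       [ 0.8704, -0.4079,  0.2759],
       [ 0.2495, -0.1176, -0.9612]]), 't': array([-0.573 , -0.0314,  0.3906])}
```

View pics/w1.png

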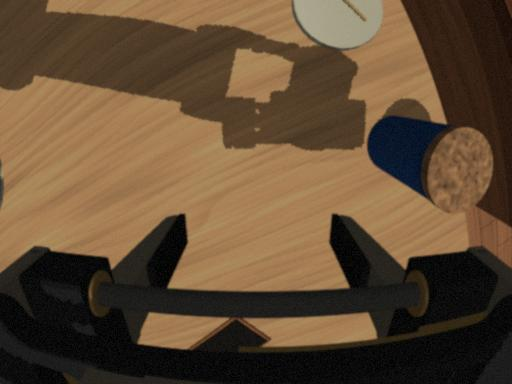

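That wrist view is still from the start pose, because the moves were refused. Each row probably needs all five keys, so I'll test with one row.

Emit:
move_arm:
  motion:
    - {"tx": 0, "ty": 0, "tz": -0.02, "twist": -0.088, "fingers": 0.15}
  squeeze: 35

```text
clock: 0.25
ee_pos: [0.2442, 0.5195, 0.1876]
eef_rot: [-179.8, -0.0, 160.2]
contact_force: [-0.3, -0.2, -0.2]
grip_width: 0.0862
```

Emit:
move_arm:
  motion:
    - {"tx": 0, "ty": 0, "tz": -0.02, "twist": -0.088, "fingers": 0.15}
    - {"tx": 0, "ty": 0, "tz": -0.02, "twist": -0.088, "fingers": 0.15}
    - {"tx": 0, "ty": 0, "tz": 0, "twist": -0.088, "fingers": 0.15}
    - {"tx": -0.0736, "ty": -0.1028, "tz": 0, "twist": 0, "fingers": 0.15}
    - {"tx": -0.0736, "ty": -0.1028, "tz": 0, "twist": 0, "fingers": 0.15}
    - {"tx": -0.0736, "ty": -0.1028, "tz": 0, "twist": 0, "fingers": 0.15}
    - {"tx": -0.0736, "ty": -0.1028, "tz": 0, "twist": 0, "fingers": 0.15}
    - {"tx": -0.0736, "ty": -0.1028, "tz": 0, "twist": 0, "fingers": 0.15}
    - {"tx": -0.0736, "ty": -0.1028, "tz": 0, "twist": 0, "fingers": 0.15}
    - {"tx": -0.0736, "ty": -0.1028, "tz": 0, "twist": 0, "fingers": 0.15}

```text
clock: 1.25
ee_pos: [0.384, 0.2925, 0.2008]
eef_rot: [-180.0, -0.0, 175.9]
contact_force: [0.5, 0.3, 0.0]
grip_width: 0.0527
```

Emit:
move_arm:
  motion:
    - {"tx": -0.0736, "ty": -0.1028, "tz": 0, "twist": 0, "fingers": 0.15}
    - {"tx": -0.0736, "ty": -0.1028, "tz": 0, "twist": 0, "fingers": 0.15}
    - {"tx": -0.0736, "ty": -0.1028, "tz": 0, "twist": 0, "fingers": 0.15}
    - {"tx": -0.0736, "ty": -0.1028, "tz": 0, "twist": 0, "fingers": 0.15}
    - {"tx": -0.0736, "ty": -0.1028, "tz": 0, "twist": 0, "fingers": 0.15}
    - {"tx": -0.0736, "ty": -0.1028, "tz": 0, "twist": 0, "fingers": 0.15}
    - {"tx": -0.0736, "ty": -0.1028, "tz": 0, "twist": 0, "fingers": 0.15}
    - {"tx": -0.0736, "ty": -0.1028, "tz": 0, "twist": 0, "fingers": 0.15}
    - {"tx": -0.0736, "ty": -0.1028, "tz": 0, "twist": 0, "fingers": 0.15}
    - {"tx": 0, "ty": 0, "tz": -0.04, "twist": 0, "fingers": 0.15}

```text
clock: 2.25
ee_pos: [0.5622, -0.0005, 0.2108]
eef_rot: [-180.0, -0.2, 175.7]
contact_force: [0.6, 0.5, -0.4]
grip_width: 0.0531
```

Emit:
move_arm:
  motion:
    - {"tx": 0, "ty": 0, "tz": 0, "twist": 0, "fingers": 0.15}
    - {"tx": 0, "ty": 0, "tz": 0, "twist": 0, "fingers": 0.15}

```text
clock: 2.45
ee_pos: [0.5619, 0.0038, 0.2132]
eef_rot: [180.0, 0.0, 176.0]
contact_force: [0.7, 0.2, 0.3]
grip_width: 0.0528
```

```bash
python3 - <<'E'
from h import *
import pickle
s=ctrl.sense(); print(s["ee_pos"],s["eef_rot"],s["grip_width"],s["clock"],s["joint_positions"])
i=camera_info("wrist"); im=read_camera("wrist")[:,:,::-1]; cv2.imwrite("pics/w1.png",im); pickle.dump(i,open("w1.pkl","wb")); print(-i["R"].T@i["t"])
E
```

```text
[0.5619 0.0038 0.2132] [179.9842   0.0218 175.9637] 0.05278352390027496 2.45 [-11.9487   5.9997  91.4571   0.0189  82.5238 -97.9149]
[0.483  0.0078 0.4148]
```

View pics/w1.png

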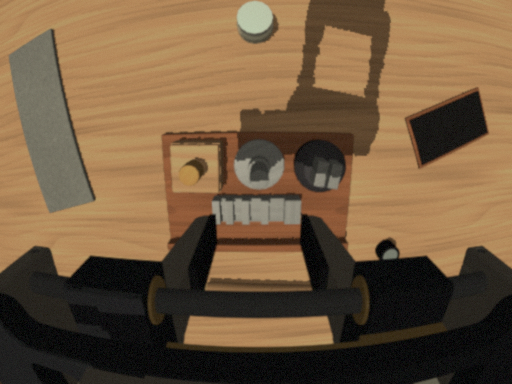

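The wrist view shows the whole row: knob (190,175), mandrel (260,163), vise (320,168) and block top (258,210). I'll refine the positions by fitting masks.

```bash
python3 - <<'E'
from h import *
import pickle
im=cv2.imread("pics/w1.png"); i=pickle.load(open("w1.pkl","rb"))
H,S,V=cv2.split(cv2.cvtColor(im,cv2.COLOR_BGR2HSV))
m=lambda c:(c*255).astype(np.uint8)
grey=m((S<80)&(V>75))
tests=[("foot",m(S<80),(230,136,290,192),.027,100),("vise jaws",m((S<80)&(V>95)),(296,140,345,192),.087,20),("vise bowl",m(V<75),(290,136,350,196),.035,200),("casket lid",m((H>9)&(H<30)&(V>110)&(S<165)),(165,138,226,196),.053,300),("knob",m((S>150)&(V>130)&(H>10)),(176,150,206,188),.085,40),("block",grey,(205,192,305,226),.041,30),("pad",m(V<45),(400,80,495,170),.008,300),("board",m((S<60)&(V>60)),(0,25,100,215),.008,800)]
for n,mk,box,z,a in tests:
    for c in blobs(mk,box,a)[:3]:
        r=rect(i,c,z,True); print(n,cv2.contourArea(c),np.round(cv2.boundingRect(c)),np.round(r[0],1),np.round(r[1],1),round(r[2],1))
c=im[130:230,160:355]; cv2.imwrite("pics/w1c.png",cv2.resize(c,None,fx=4,fy=4,interpolation=cv2.INTER_CUBIC))
E
```

```text
foot 1893.0 [234 139  50  51] [567.7   3.7] [66.1 67.7] 59.1
vise jaws 121.5 [314 173  12  14] [576.8  73.3] [13.  15.6] 86.0
vise jaws 105.5 [328 176  12  13] [581.4  90. ] [13.4 14.5] 79.3
vise bowl 2490.0 [290 136  60  56] [570.4  84.5] [80.1 75.2] 87.3
casket lid 2811.5 [165 138  61  58] [559.9 -78.9] [80.7 75.7] 84.3
block 1944.0 [212 198  89  27] [628.2  -4.1] [120.   37.9] 86.5
pad 2994.0 [410  92  77  72] [525.5 313.9] [ 72.7 147.1] 20.2
board 7679.5 [ 10  30  84 182] [ 471.2 -343.1] [295.2 108.6] 9.2
```

View pics/w1c.png

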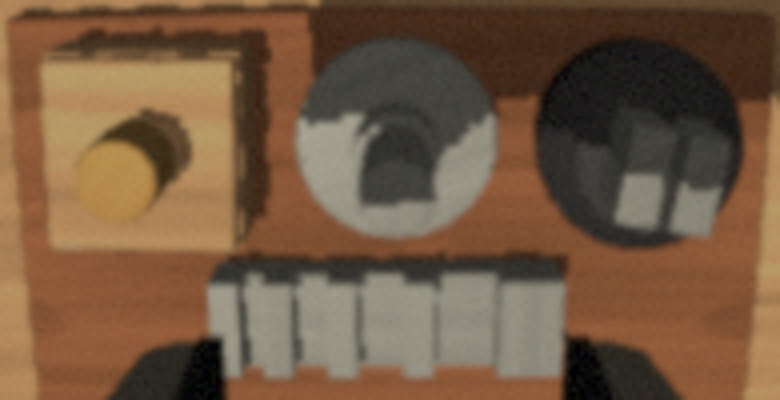

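Mandrel at (566,4), vise at (569,86) with yaw about -13°, casket at (560,-79). I'm descending on the mandrel first, to TCP z 0.056.

Emit:
move_arm:
  motion:
    - {"tx": -0.015, "ty": 0.003, "tz": 0.08, "twist": 0, "fingers": 0.15}
    - {"tx": 0, "ty": 0, "tz": 0.1, "twist": 0, "fingers": 0.15}
    - {"tx": 0, "ty": 0, "tz": 0.1, "twist": 0, "fingers": 0.15}
    - {"tx": 0, "ty": 0, "tz": 0.1, "twist": 0, "fingers": 0.15}
    - {"tx": 0, "ty": 0, "tz": 0.08, "twist": 0, "fingers": 0.15}
    - {"tx": 0, "ty": 0, "tz": 0.064, "twist": 0, "fingers": 0.15}
    - {"tx": 0, "ty": 0, "tz": 0, "twist": 0, "fingers": 0.15}
    - {"tx": 0, "ty": 0, "tz": 0, "twist": 0, "fingers": 0.15}
  squeeze: 35

```text
clock: 3.3
ee_pos: [0.5663, 0.0043, 0.056]
eef_rot: [180.0, -0.0, 176.0]
contact_force: [0.5, 0.5, 0.2]
grip_width: 0.0528
```

Emit:
move_arm:
  motion:
    - {"tx": 0, "ty": 0, "tz": 0, "twist": 0, "fingers": -1}
    - {"tx": 0, "ty": 0, "tz": 0, "twist": 0, "fingers": -1}
    - {"tx": 0, "ty": 0, "tz": 0, "twist": 0, "fingers": -1}
    - {"tx": 0, "ty": 0, "tz": 0, "twist": 0, "fingers": -1}
    - {"tx": 0, "ty": 0, "tz": 0, "twist": 0, "fingers": -1}

```text
clock: 3.8
ee_pos: [0.5671, 0.0038, 0.0563]
eef_rot: [180.0, 0.1, 175.9]
contact_force: [-0.4, 2.2, 2.3]
grip_width: 0.0203
```

Emit:
move_arm:
  motion:
    - {"tx": 0, "ty": 0, "tz": -0.04, "twist": 0, "fingers": -1}
    - {"tx": 0, "ty": 0, "tz": -0.08, "twist": 0, "fingers": -1}
    - {"tx": 0, "ty": 0, "tz": -0.1, "twist": 0, "fingers": -1}
    - {"tx": 0, "ty": 0, "tz": -0.1, "twist": 0, "fingers": -1}
    - {"tx": 0, "ty": 0, "tz": -0.08, "twist": 0, "fingers": -1}
    - {"tx": 0.022, "ty": -0.052, "tz": 0, "twist": 0, "fingers": -1}
    - {"tx": 0.044, "ty": -0.103, "tz": 0, "twist": 0, "fingers": -1}
    - {"tx": 0.044, "ty": -0.103, "tz": 0, "twist": 0, "fingers": -1}
    - {"tx": 0.044, "ty": -0.103, "tz": 0, "twist": 0, "fingers": -1}
    - {"tx": 0.044, "ty": -0.103, "tz": 0, "twist": 0, "fingers": -1}

```text
clock: 4.8
ee_pos: [0.4949, -0.1324, 0.1738]
eef_rot: [180.0, -0.2, 175.9]
contact_force: [-0.6, -1.3, -4.2]
grip_width: 0.021
```

Emit:
move_arm:
  motion:
    - {"tx": 0.044, "ty": -0.103, "tz": 0, "twist": 0, "fingers": -1}
    - {"tx": 0.044, "ty": -0.103, "tz": 0, "twist": 0, "fingers": -1}
    - {"tx": 0.044, "ty": -0.103, "tz": 0, "twist": 0, "fingers": -1}
    - {"tx": 0.044, "ty": -0.103, "tz": 0, "twist": 0, "fingers": -1}
    - {"tx": 0.044, "ty": -0.103, "tz": 0, "twist": 0, "fingers": -1}
    - {"tx": 0.044, "ty": -0.103, "tz": 0, "twist": 0, "fingers": -1}
    - {"tx": 0.044, "ty": -0.103, "tz": 0, "twist": 0, "fingers": -1}
    - {"tx": 0.025, "ty": -0.058, "tz": 0, "twist": 0, "fingers": -1}
    - {"tx": 0, "ty": 0, "tz": 0, "twist": 0, "fingers": -1}
    - {"tx": 0, "ty": 0, "tz": 0, "twist": 0, "fingers": -1}

```text
clock: 5.8
ee_pos: [0.38, -0.3564, 0.1743]
eef_rot: [179.9, -0.1, 175.8]
contact_force: [0.1, -0.1, -4.3]
grip_width: 0.0205
```

Emit:
move_arm:
  motion:
    - {"tx": 0, "ty": 0, "tz": 0.06, "twist": 0, "fingers": -1}
    - {"tx": 0, "ty": 0, "tz": 0.1, "twist": 0, "fingers": -1}
    - {"tx": 0, "ty": 0, "tz": 0.1, "twist": 0, "fingers": -1}
    - {"tx": 0, "ty": 0, "tz": 0.08, "twist": 0, "fingers": -1}
    - {"tx": 0, "ty": 0, "tz": 0.04, "twist": 0, "fingers": -1}
    - {"tx": 0, "ty": 0, "tz": 0.02, "twist": 0, "fingers": -1}
    - {"tx": 0, "ty": 0, "tz": 0.014, "twist": 0, "fingers": -1}
    - {"tx": 0, "ty": 0, "tz": 0, "twist": 0, "fingers": -1}
    - {"tx": 0, "ty": 0, "tz": 0, "twist": 0, "fingers": -1}

```text
clock: 6.7
ee_pos: [0.3818, -0.3578, 0.0527]
eef_rot: [-179.9, 0.1, 175.9]
contact_force: [-0.0, -0.3, -3.8]
grip_width: 0.0207
```

Emit:
move_arm:
  motion:
    - {"tx": 0, "ty": 0, "tz": 0.007, "twist": 0, "fingers": -1}
    - {"tx": 0, "ty": 0, "tz": 0.004, "twist": 0, "fingers": -1}
    - {"tx": 0, "ty": 0, "tz": 0, "twist": 0, "fingers": -1}

```text
clock: 7.0
ee_pos: [0.3816, -0.3576, 0.0492]
eef_rot: [-180.0, 0.0, 175.9]
contact_force: [-0.8, 2.4, 1.5]
grip_width: 0.021
```

Emit:
move_arm:
  motion:
    - {"tx": 0, "ty": 0, "tz": 0, "twist": 0, "fingers": 0.15}
    - {"tx": 0, "ty": 0, "tz": 0, "twist": 0, "fingers": 0.15}
    - {"tx": 0, "ty": 0, "tz": 0, "twist": 0, "fingers": 0.15}
    - {"tx": 0, "ty": 0, "tz": -0.06, "twist": 0, "fingers": 0.15}
    - {"tx": 0, "ty": 0, "tz": -0.1, "twist": 0, "fingers": 0.15}
    - {"tx": 0, "ty": 0, "tz": -0.1, "twist": 0, "fingers": 0.15}
    - {"tx": 0, "ty": 0, "tz": -0.1, "twist": 0, "fingers": 0.15}
    - {"tx": 0, "ty": 0, "tz": -0.06, "twist": 0, "fingers": 0.15}
    - {"tx": 0, "ty": 0, "tz": 0, "twist": 0, "fingers": 0.15}
    - {"tx": 0, "ty": 0, "tz": 0, "twist": 0, "fingers": 0.15}

```text
clock: 8.0
ee_pos: [0.3811, -0.357, 0.1737]
eef_rot: [180.0, -0.0, 175.9]
contact_force: [1.2, 0.3, 0.5]
grip_width: 0.053
```

Emit:
move_arm:
  motion:
    - {"tx": -0.027, "ty": 0.049, "tz": 0, "twist": 0, "fingers": 0.15}
    - {"tx": -0.053, "ty": 0.0966, "tz": 0, "twist": 0, "fingers": 0.15}
    - {"tx": -0.053, "ty": 0.0966, "tz": 0, "twist": 0, "fingers": 0.15}
    - {"tx": -0.053, "ty": 0.0966, "tz": 0, "twist": 0, "fingers": 0.15}
    - {"tx": -0.053, "ty": 0.0966, "tz": 0, "twist": 0, "fingers": 0.15}
    - {"tx": -0.053, "ty": 0.0966, "tz": 0, "twist": 0, "fingers": 0.15}
    - {"tx": -0.053, "ty": 0.0966, "tz": 0, "twist": 0, "fingers": 0.15}
    - {"tx": -0.053, "ty": 0.0966, "tz": 0, "twist": 0, "fingers": 0.15}
    - {"tx": -0.053, "ty": 0.0966, "tz": 0, "twist": 0, "fingers": 0.15}
    - {"tx": -0.053, "ty": 0.0966, "tz": 0, "twist": 0, "fingers": 0.15}

```text
clock: 9.0
ee_pos: [0.5511, -0.0913, 0.1719]
eef_rot: [179.9, -0.2, 175.9]
contact_force: [1.3, 0.2, 0.2]
grip_width: 0.0525
```

Emit:
move_arm:
  motion:
    - {"tx": -0.027, "ty": 0.049, "tz": 0, "twist": 0, "fingers": 0.15}
    - {"tx": 0, "ty": 0, "tz": 0, "twist": 0, "fingers": 0.15}
    - {"tx": 0, "ty": 0, "tz": 0, "twist": 0, "fingers": 0.15}

```text
clock: 9.3
ee_pos: [0.56, -0.0796, 0.1733]
eef_rot: [-180.0, -0.1, 175.9]
contact_force: [0.1, 0.3, -0.2]
grip_width: 0.0527
```

```bash
python3 - <<'E'
from h import *
import pickle
s=ctrl.sense(); print(s["ee_pos"],s["eef_rot"])
i=camera_info("wrist"); im=read_camera("wrist")[:,:,::-1]; cv2.imwrite("pics/w2.png",im)
H,S,V=cv2.split(cv2.cvtColor(im,cv2.COLOR_BGR2HSV))
i1=pickle.load(open("w1.pkl","rb")); print("knob w1",ray(i1,(189.25,175),.085,True))
cv2.imwrite("pics/w2c.png",cv2.resize(im[60:260,140:400],None,fx=3,fy=3))
E
```

```text
[ 0.56   -0.0796  0.1733] [-179.9825   -0.1095  175.927 ]
knob w1 [ 0.5613 -0.0774  0.085 ]
```

View pics/w2c.png

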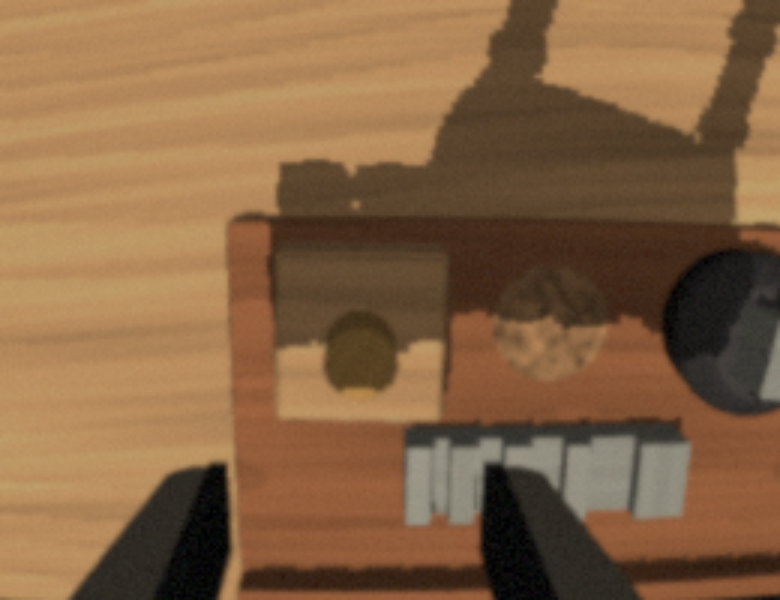

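The close view shows the knob at crop (360,350), midway between the fingers (228 and 485). The block hasn't moved and the mandrel's cork is free. I'm descending to grip.

Emit:
move_arm:
  motion:
    - {"tx": -0.003, "ty": 0.005, "tz": 0.08, "twist": 0, "fingers": 0.15}
    - {"tx": 0, "ty": 0, "tz": 0.1, "twist": 0, "fingers": 0.15}
    - {"tx": 0, "ty": 0, "tz": 0.1, "twist": 0, "fingers": 0.15}
    - {"tx": 0, "ty": 0, "tz": 0.07, "twist": 0, "fingers": 0.15}
    - {"tx": 0, "ty": 0, "tz": 0.038, "twist": 0, "fingers": 0.15}
    - {"tx": 0, "ty": 0, "tz": 0, "twist": 0, "fingers": 0.15}
    - {"tx": 0, "ty": 0, "tz": 0, "twist": 0, "fingers": 0.15}

```text
clock: 10.05
ee_pos: [0.5623, -0.0784, 0.0589]
eef_rot: [-180.0, 0.1, 175.9]
contact_force: [-0.3, 0.3, -0.5]
grip_width: 0.0527
```

Emit:
move_arm:
  motion:
    - {"tx": 0, "ty": 0, "tz": 0, "twist": 0, "fingers": -1}
    - {"tx": 0, "ty": 0, "tz": 0, "twist": 0, "fingers": -1}
    - {"tx": 0, "ty": 0, "tz": 0, "twist": 0, "fingers": -1}
    - {"tx": 0, "ty": 0, "tz": 0, "twist": 0, "fingers": -1}
    - {"tx": 0, "ty": 0, "tz": 0, "twist": 0, "fingers": -1}

```text
clock: 10.55
ee_pos: [0.5619, -0.0775, 0.0581]
eef_rot: [-180.0, 0.0, 175.9]
contact_force: [-0.2, -0.3, -0.3]
grip_width: 0.0147
```

The opening of 14.7 mm is too small for a 26 mm knob, so I'm taking a look.

```bash
python3 - <<'E'
from h import *
s=ctrl.sense(); print(s["ee_pos"],s["eef_rot"],s["grip_width"],s["contact_force"])
a=read_camera("wrist")[:,:,::-1]; b=read_camera("scene")[:,:,::-1]; t=read_camera("top")[:,:,::-1]
f=lambda x:cv2.resize(x,(400,300),interpolation=cv2.INTER_CUBIC)
cv2.imwrite("pics/c3.png",np.vstack([np.hstack([f(a[60:300,100:420]),f(b[150:285,150:330])]),np.hstack([f(t[135:225,190:310]),f(t[100:300,180:446])])]))
E
```

```text
[ 0.5619 -0.0775  0.0581] [-179.995     0.0128  175.9269] 0.014707976447877346 [-0.2418 -0.2575 -0.3101]
```

View pics/c3.png

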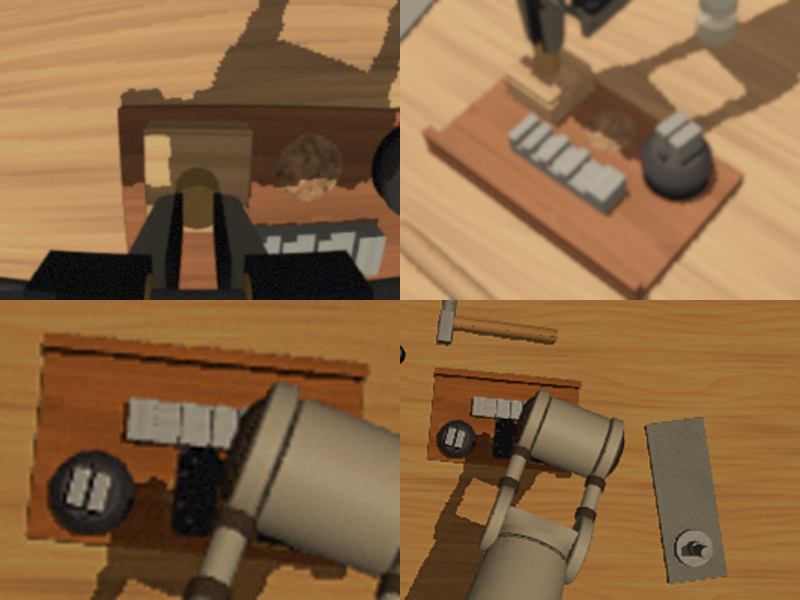

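The knob slipped out toward -x and the box slid a little, still upright. I'll compare where the camera sees the mandrel on the board with the TCP at its release, to find any systematic x offset.

```bash
python3 - <<'E'
from h import *
t=read_camera("top")[:,:,::-1].copy(); s=read_camera("scene")[:,:,::-1].copy(); w=camera_info("wrist"); a=read_camera("wrist")[:,:,::-1].copy()
cv2.imwrite("pics/t4.png",t);cv2.imwrite("pics/s4.png",s);cv2.imwrite("pics/w4.png",a)
i=camera_info("top")
H,S,V=cv2.split(cv2.cvtColor(t,cv2.COLOR_BGR2HSV)); 
b=t[240:292,345:400]; m=np.zeros_like(V); m[V>118]=255
for c in blobs(((V>125)&(S<60)).astype(np.uint8)*255,(345,240,400,292),30)[:2]: print(cv2.boundingRect(c),cv2.contourArea(c),rect(i,c,.02))
import pickle
f=lambda x,k:cv2.resize(x,None,fx=k,fy=k,interpolation=cv2.INTER_CUBIC)
p=np.zeros((520,800,3),np.uint8); u=f(b,7); p[:u.shape[0],:u.shape[1]]=u; u=f(a[150:260,180:320],2.9); p[:u.shape[0],390:390+u.shape[1]]=u
cv2.imwrite("pics/c4.png",p)
# check of w1 cam: mandrel predicted
E
```

```text
(364, 254, 24, 24) 406.0 ((378.78448486328125, -356.1098937988281), (63.14400863647461, 64.20692443847656), 1.2958189249038696)
```

View pics/c4.png

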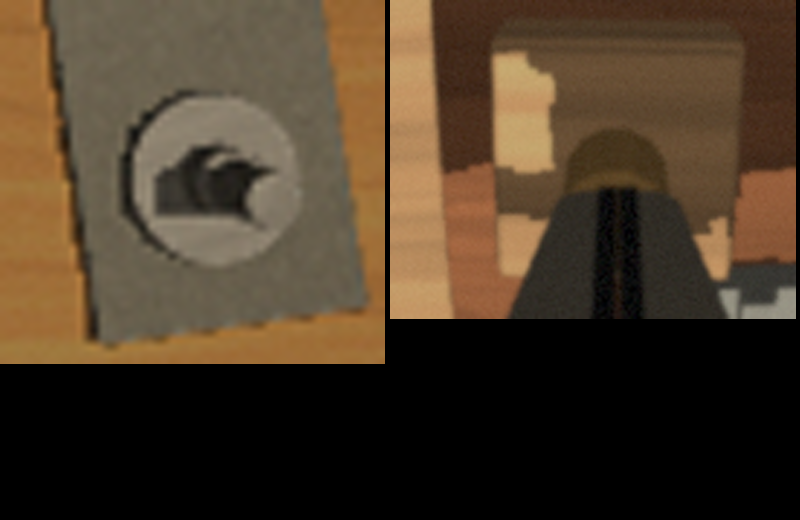

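```bash
python3 - <<'E'
from h import *
w=camera_info("wrist"); s=ctrl.sense(); print(s["ee_pos"],s["grip_width"],s["clock"])
for p in [(492,50),(742,50),(503,275),(728,278)]: print(ray(w,(180+(p[0]-390)/2.9,150+p[1]/2.9),.053,True))
print("knob -x edge",ray(w,(180+(616-390)/2.9,150+128/2.9),.085,True),"knob sides",[ray(w,(180+(x-390)/2.9,150+170/2.9),.085,True) for x in (566,668)])
t=cv2.imread("pics/t1.png")
i=camera_info("top")
for n,p in [("knob",(529,377)),("lid",[(455,302),(602,318),(590,458),(447,437)])]:
    if n=="knob": print(n,ray(i,(190+p[0]/6,135+p[1]/6),.085))
    else: print(n,[ray(i,(190+q[0]/6,135+q[1]/6),.053)[:2] for q in p])
E
```

```text
[ 0.5618 -0.0775  0.0579] 0.00014732833521243784 10.85
[ 0.5276 -0.107   0.053 ]
[ 0.5319 -0.0454  0.053 ]
[ 0.5896 -0.1113  0.053 ]
[ 0.5948 -0.0506  0.053 ]
knob -x edge [ 0.5395 -0.0772  0.085 ] knob sides [array([ 0.5483, -0.0886,  0.085 ]), array([ 0.5499, -0.0666,  0.085 ])]
knob [ 0.5569 -0.077   0.085 ]
lid [array([ 0.5911, -0.0455]), array([ 0.5856, -0.1121]), array([ 0.5223, -0.1079]), array([ 0.5301, -0.0432])]
```

```bash
python3 - <<'E'
from h import *
s=cv2.imread("pics/s4.png"); i=camera_info("scene"); st=ctrl.sense()["ee_pos"]
def pr(X): c=i["R"]@np.array(X)+i["t"]; q=i["K"]@(c/c[2]); return q[:2]
u=cv2.resize(s[150:230,185:285],None,fx=7.5,fy=7.5,interpolation=cv2.INTER_CUBIC)
for X,col in [(st,(0,0,255)),((.561,-.0785,.053),(255,0,0)),((.561,-.0785,.085),(0,255,0))]:
    p=(pr(X)-[185,150]+.5)*7.5-.5; print(X,pr(X)); cv2.drawMarker(u,tuple(int(v) for v in p),col,0,14,2)
cv2.imwrite("pics/c5.png",u)
E
```

```text
[ 0.5618 -0.0775  0.0579] [216.0253 178.4749]
(0.561, -0.0785, 0.053) [216.0743 179.4937]
(0.561, -0.0785, 0.085) [214.7966 169.8838]
```

View pics/c5.png

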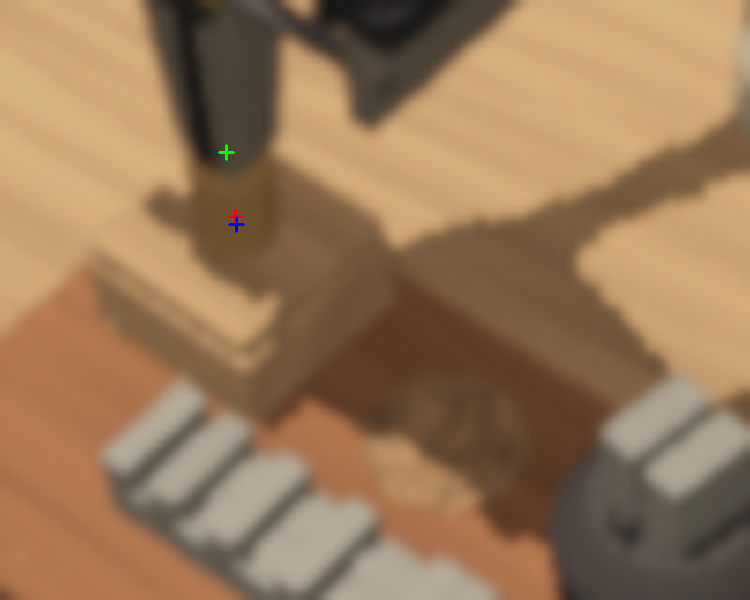

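The scene view shows the shut fingertips resting just above the knob (tip near crop (235,170)). The real tips are therefore about 28 mm higher than the reported TCP. The wrist view agrees: the 53 mm finger gap there implies a tip depth of about 0.17 m, against the expected 0.20 m. The mandrel was gripped near its top for the same reason. I'll reopen, go 30 mm lower and correct all heights by this offset.

Emit:
move_arm:
  motion:
    - {"tx": 0, "ty": 0, "tz": 0, "twist": 0, "fingers": 0.15}
    - {"tx": 0, "ty": 0, "tz": 0, "twist": 0, "fingers": 0.15}
    - {"tx": 0, "ty": 0, "tz": 0, "twist": 0, "fingers": 0.15}
    - {"tx": 0, "ty": 0, "tz": 0, "twist": 0, "fingers": 0.15}
    - {"tx": 0, "ty": 0, "tz": 0, "twist": 0, "fingers": 0.15}
    - {"tx": 0, "ty": 0, "tz": 0, "twist": 0, "fingers": 0.15}
    - {"tx": 0, "ty": 0, "tz": 0.04, "twist": 0, "fingers": 0.15}
    - {"tx": 0, "ty": 0, "tz": 0.03, "twist": 0, "fingers": 0.15}
    - {"tx": 0, "ty": 0, "tz": 0.02, "twist": 0, "fingers": 0.15}
    - {"tx": 0, "ty": 0, "tz": 0, "twist": 0, "fingers": 0.15}

```text
clock: 11.85
ee_pos: [0.5605, -0.0771, 0.0291]
eef_rot: [179.9, -0.2, 175.9]
contact_force: [-0.4, -0.3, -0.1]
grip_width: 0.0528
```

```bash
python3 -c "
from h import *
print(ctrl.grasp_offset,ctrl.sense()['contact_force'],ctrl.sense()['ee_pos'])"
```

```text
0.0187 [-0.4485 -0.3026 -0.0598] [ 0.5605 -0.0771  0.0291]
```

Emit:
move_arm:
  motion:
    - {"tx": 0, "ty": 0, "tz": 0, "twist": 0, "fingers": -1}
    - {"tx": 0, "ty": 0, "tz": 0, "twist": 0, "fingers": -1}
    - {"tx": 0, "ty": 0, "tz": 0, "twist": 0, "fingers": -1}
    - {"tx": 0, "ty": 0, "tz": 0, "twist": 0, "fingers": -1}
    - {"tx": 0, "ty": 0, "tz": 0, "twist": 0, "fingers": -1}
    - {"tx": 0, "ty": 0, "tz": 0, "twist": 0, "fingers": -1}
    - {"tx": 0, "ty": 0, "tz": 0, "twist": 0, "fingers": -1}

```text
clock: 12.55
ee_pos: [0.5621, -0.0777, 0.0313]
eef_rot: [-180.0, 0.0, 175.9]
contact_force: [0.1, -1.2, 1.5]
grip_width: 0.0251
```

Emit:
move_arm:
  motion:
    - {"tx": 0, "ty": 0, "tz": -0.04, "twist": 0, "fingers": -1}
    - {"tx": 0, "ty": 0, "tz": -0.08, "twist": 0, "fingers": -1}
    - {"tx": 0, "ty": 0, "tz": -0.1, "twist": 0, "fingers": -1}
    - {"tx": 0, "ty": 0, "tz": -0.1, "twist": 0, "fingers": -1}
    - {"tx": 0, "ty": 0, "tz": -0.08, "twist": 0, "fingers": -1}
    - {"tx": -0.003, "ty": -0.046, "tz": 0, "twist": 0, "fingers": -1}
    - {"tx": -0.005, "ty": -0.092, "tz": 0, "twist": 0, "fingers": -1}
    - {"tx": -0.005, "ty": -0.092, "tz": 0, "twist": 0, "fingers": -1}
    - {"tx": -0.005, "ty": -0.092, "tz": 0, "twist": 0, "fingers": -1}
    - {"tx": -0.005, "ty": -0.092, "tz": 0, "twist": 0, "fingers": -1}

```text
clock: 13.55
ee_pos: [0.5583, -0.2032, 0.1487]
eef_rot: [179.9, -0.2, 175.9]
contact_force: [-0.1, 0.2, -2.9]
grip_width: 0.0249
```

Emit:
move_arm:
  motion:
    - {"tx": -0.005, "ty": -0.092, "tz": 0, "twist": 0, "fingers": -1}
    - {"tx": -0.005, "ty": -0.092, "tz": 0, "twist": 0, "fingers": -1}
    - {"tx": -0.005, "ty": -0.092, "tz": 0, "twist": 0, "fingers": -1}
    - {"tx": -0.005, "ty": -0.092, "tz": 0, "twist": 0, "fingers": -1}
    - {"tx": -0.005, "ty": -0.053, "tz": 0, "twist": 0, "fingers": -1}
    - {"tx": 0, "ty": 0, "tz": 0, "twist": 0, "fingers": -1}
    - {"tx": 0, "ty": 0, "tz": 0, "twist": 0, "fingers": -1}

```text
clock: 14.25
ee_pos: [0.5579, -0.3276, 0.1499]
eef_rot: [179.9, -0.1, 175.9]
contact_force: [-0.2, 0.3, -3.1]
grip_width: 0.025
```

Emit:
move_arm:
  motion:
    - {"tx": 0, "ty": 0, "tz": 0.06, "twist": 0, "fingers": -1}
    - {"tx": 0, "ty": 0, "tz": 0.1, "twist": 0, "fingers": -1}
    - {"tx": 0, "ty": 0, "tz": 0.1, "twist": 0, "fingers": -1}
    - {"tx": 0, "ty": 0, "tz": 0.08, "twist": 0, "fingers": -1}
    - {"tx": 0, "ty": 0, "tz": 0.04, "twist": 0, "fingers": -1}
    - {"tx": 0, "ty": 0, "tz": 0.02, "twist": 0, "fingers": -1}
    - {"tx": 0, "ty": 0, "tz": 0, "twist": 0, "fingers": -1}
    - {"tx": 0, "ty": 0, "tz": 0, "twist": 0, "fingers": -1}
    - {"tx": 0, "ty": 0, "tz": 0, "twist": 0, "fingers": -1}

```text
clock: 15.15
ee_pos: [0.5594, -0.3292, 0.0327]
eef_rot: [-179.9, 0.1, 175.9]
contact_force: [0.0, -1.2, -2.8]
grip_width: 0.0249
```

Emit:
move_arm:
  motion:
    - {"tx": 0, "ty": 0, "tz": 0.012, "twist": 0, "fingers": -1}
    - {"tx": 0, "ty": 0, "tz": 0.008, "twist": 0, "fingers": -1}
    - {"tx": 0, "ty": 0, "tz": 0.005, "twist": 0, "fingers": -1}
    - {"tx": 0, "ty": 0, "tz": 0, "twist": 0, "fingers": -1}

```text
clock: 15.55
ee_pos: [0.5584, -0.3286, 0.0243]
eef_rot: [-180.0, -0.0, 175.9]
contact_force: [-2.4, 2.1, 3.3]
grip_width: 0.0255
```

Emit:
move_arm:
  motion:
    - {"tx": 0, "ty": 0, "tz": 0, "twist": 0, "fingers": 0.3}
    - {"tx": 0, "ty": 0, "tz": 0, "twist": 0, "fingers": 0.3}
    - {"tx": 0, "ty": 0, "tz": 0, "twist": 0, "fingers": 0.3}
    - {"tx": 0, "ty": 0, "tz": -0.06, "twist": 0, "fingers": 0.3}
    - {"tx": 0, "ty": 0, "tz": -0.1, "twist": 0, "fingers": 0.3}
    - {"tx": 0, "ty": 0, "tz": -0.1, "twist": 0, "fingers": 0.3}
    - {"tx": 0, "ty": 0, "tz": -0.1, "twist": 0, "fingers": 0.3}
    - {"tx": 0, "ty": 0, "tz": -0.1, "twist": 0, "fingers": 0.3}
    - {"tx": 0, "ty": 0.05, "tz": -0.04, "twist": 0, "fingers": 0.3}
    - {"tx": 0.005, "ty": 0.1, "tz": 0, "twist": 0, "fingers": 0.3}

```text
clock: 16.55
ee_pos: [0.5612, -0.2846, 0.1757]
eef_rot: [-179.8, 0.2, 175.8]
contact_force: [0.7, -0.1, -0.5]
grip_width: 0.0598
```

Emit:
move_arm:
  motion:
    - {"tx": 0.005, "ty": 0.1, "tz": 0, "twist": 0, "fingers": 0.3}
    - {"tx": 0.005, "ty": 0.1, "tz": 0, "twist": 0, "fingers": 0.3}
    - {"tx": 0.005, "ty": 0.1, "tz": 0, "twist": 0, "fingers": 0.3}
    - {"tx": 0.005, "ty": 0.1, "tz": 0, "twist": 0, "fingers": 0.3}
    - {"tx": 0.005, "ty": 0.1, "tz": 0, "twist": 0, "fingers": 0.3}
    - {"tx": 0.005, "ty": 0.1, "tz": 0, "twist": 0, "fingers": 0.3}
    - {"tx": 0.005, "ty": 0.1, "tz": 0, "twist": 0, "fingers": 0.3}
    - {"tx": 0.005, "ty": 0.1, "tz": 0, "twist": 0, "fingers": 0.3}
    - {"tx": 0.005, "ty": 0.1, "tz": 0, "twist": 0, "fingers": 0.3}
    - {"tx": 0.005, "ty": 0.1, "tz": 0, "twist": 0, "fingers": 0.3}

```text
clock: 17.55
ee_pos: [0.5654, 0.0192, 0.1723]
eef_rot: [180.0, -0.1, 175.9]
contact_force: [-0.1, -0.3, -0.2]
grip_width: 0.0596
```

Emit:
move_arm:
  motion:
    - {"tx": 0.005, "ty": 0.1, "tz": 0, "twist": 0, "fingers": 0.3}
    - {"tx": 0.003, "ty": 0.1, "tz": 0, "twist": 0, "fingers": 0.3}
    - {"tx": 0, "ty": 0.032, "tz": 0, "twist": 0, "fingers": 0.3}
    - {"tx": 0, "ty": 0, "tz": 0, "twist": 0.074, "fingers": 0.3}
    - {"tx": 0, "ty": 0, "tz": 0, "twist": 0.074, "fingers": 0.3}
    - {"tx": 0, "ty": 0, "tz": 0, "twist": 0, "fingers": 0.3}
    - {"tx": 0, "ty": 0, "tz": 0, "twist": 0, "fingers": 0.3}

```text
clock: 18.25
ee_pos: [0.5686, 0.0863, 0.1729]
eef_rot: [-180.0, -0.0, 167.1]
contact_force: [0.3, -0.4, -0.4]
grip_width: 0.0595
```

```bash
python3 - <<'E'
from h import *
s=ctrl.sense(); print(s["ee_pos"],s["eef_rot"])
w=camera_info("wrist"); a=read_camera("wrist")[:,:,::-1].copy(); cv2.imwrite("pics/w6.png",a)
b=read_camera("top")[:,:,::-1]; 
p=np.zeros((600,800,3),np.uint8); p[:,:500]=cv2.resize(a[80:260,180:330],(500,600),interpolation=cv2.INTER_CUBIC); p[:260,500:]=cv2.resize(b[165:295,320:470],(300,260)); cv2.imwrite("pics/c6.png",p)
E
```

```text
[0.5686 0.0863 0.1729] [-179.9848   -0.045   167.1287]
```

View pics/c6.png

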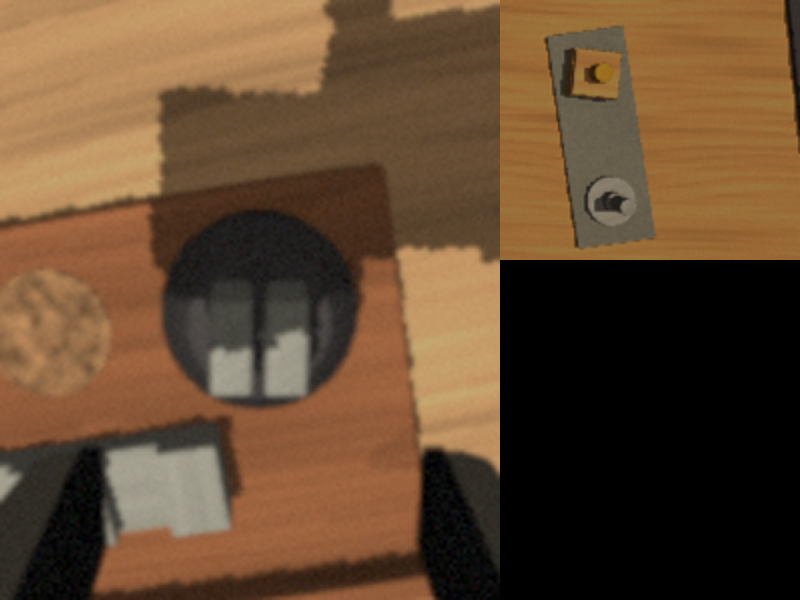

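The jaws (209–310, centre 259) line up with the fingers (103 and 422, centre 262), and the yaw matches. The casket and mandrel stand on the board. Descending to grip the vise.

Emit:
move_arm:
  motion:
    - {"tx": 0, "ty": 0, "tz": 0.07, "twist": 0, "fingers": 0.3}
    - {"tx": 0, "ty": 0, "tz": 0.1, "twist": 0, "fingers": 0.3}
    - {"tx": 0, "ty": 0, "tz": 0.1, "twist": 0, "fingers": 0.3}
    - {"tx": 0, "ty": 0, "tz": 0.1, "twist": 0, "fingers": 0.3}
    - {"tx": 0, "ty": 0, "tz": 0.06, "twist": 0, "fingers": 0.3}
    - {"tx": 0, "ty": 0, "tz": 0.034, "twist": 0, "fingers": 0.3}
    - {"tx": 0, "ty": 0, "tz": 0, "twist": 0, "fingers": 0.3}
    - {"tx": 0, "ty": 0, "tz": 0, "twist": 0, "fingers": 0.3}

```text
clock: 19.15
ee_pos: [0.5698, 0.0864, 0.0352]
eef_rot: [180.0, 0.1, 167.1]
contact_force: [-0.1, -0.2, 0.6]
grip_width: 0.0601
```

Emit:
move_arm:
  motion:
    - {"tx": 0, "ty": 0, "tz": 0, "twist": 0, "fingers": -1}
    - {"tx": 0, "ty": 0, "tz": 0, "twist": 0, "fingers": -1}
    - {"tx": 0, "ty": 0, "tz": 0, "twist": 0, "fingers": -1}
    - {"tx": 0, "ty": 0, "tz": 0, "twist": 0, "fingers": -1}
    - {"tx": 0, "ty": 0, "tz": 0, "twist": 0, "fingers": -1}
    - {"tx": 0, "ty": 0, "tz": 0, "twist": 0, "fingers": -1}
  squeeze: 40

```text
clock: 19.75
ee_pos: [0.5693, 0.0862, 0.0347]
eef_rot: [-180.0, 0.0, 167.0]
contact_force: [-1.1, -1.4, 3.6]
grip_width: 0.0295
```

Emit:
move_arm:
  motion:
    - {"tx": 0, "ty": 0, "tz": -0.04, "twist": 0, "fingers": -1}
    - {"tx": 0, "ty": 0, "tz": -0.08, "twist": 0, "fingers": -1}
    - {"tx": 0, "ty": 0, "tz": -0.1, "twist": 0, "fingers": -1}
    - {"tx": 0, "ty": 0, "tz": -0.1, "twist": 0, "fingers": -1}
    - {"tx": 0, "ty": 0, "tz": -0.08, "twist": 0, "fingers": -1}
    - {"tx": 0, "ty": -0.05, "tz": 0, "twist": 0, "fingers": -1}
    - {"tx": 0, "ty": -0.1, "tz": 0, "twist": 0, "fingers": -1}
    - {"tx": 0, "ty": -0.1, "tz": 0, "twist": 0, "fingers": -1}
    - {"tx": 0, "ty": -0.1, "tz": 0, "twist": 0, "fingers": -1}
    - {"tx": 0, "ty": -0.1, "tz": 0, "twist": 0, "fingers": -1}

```text
clock: 20.75
ee_pos: [0.5364, -0.0464, 0.1519]
eef_rot: [180.0, -0.2, 167.0]
contact_force: [-0.4, -0.2, -5.2]
grip_width: 0.0297
```

Emit:
move_arm:
  motion:
    - {"tx": 0, "ty": -0.1, "tz": 0, "twist": 0, "fingers": -1}
    - {"tx": 0, "ty": -0.1, "tz": 0, "twist": 0, "fingers": -1}
    - {"tx": 0, "ty": -0.1, "tz": 0, "twist": 0, "fingers": -1}
    - {"tx": 0, "ty": -0.1, "tz": 0, "twist": 0, "fingers": -1}
    - {"tx": 0, "ty": -0.1, "tz": 0, "twist": 0, "fingers": -1}
    - {"tx": 0, "ty": -0.1, "tz": 0, "twist": 0, "fingers": -1}
    - {"tx": 0, "ty": -0.1, "tz": 0, "twist": 0, "fingers": -1}
    - {"tx": 0, "ty": -0.1, "tz": 0, "twist": 0, "fingers": -1}
    - {"tx": 0, "ty": -0.1, "tz": 0, "twist": 0, "fingers": -1}
    - {"tx": 0, "ty": -0.08, "tz": 0, "twist": 0, "fingers": -1}

```text
clock: 21.75
ee_pos: [0.4704, -0.3326, 0.1519]
eef_rot: [179.9, -0.2, 167.0]
contact_force: [0.7, -1.1, -5.2]
grip_width: 0.0299
```

Emit:
move_arm:
  motion:
    - {"tx": 0, "ty": -0.039, "tz": 0, "twist": 0, "fingers": -1}
    - {"tx": 0, "ty": 0, "tz": 0, "twist": 0, "fingers": -1}
    - {"tx": 0, "ty": 0, "tz": 0, "twist": 0, "fingers": -1}

```text
clock: 22.05
ee_pos: [0.4697, -0.3418, 0.1532]
eef_rot: [179.9, -0.1, 167.0]
contact_force: [-0.6, -0.5, -4.0]
grip_width: 0.0297
```

Now lower toward contact, expected near z 0.027.

Emit:
move_arm:
  motion:
    - {"tx": 0, "ty": 0, "tz": 0.06, "twist": 0, "fingers": -1}
    - {"tx": 0, "ty": 0, "tz": 0.1, "twist": 0, "fingers": -1}
    - {"tx": 0, "ty": 0, "tz": 0.1, "twist": 0, "fingers": -1}
    - {"tx": 0, "ty": 0, "tz": 0.08, "twist": 0, "fingers": -1}
    - {"tx": 0, "ty": 0, "tz": 0.04, "twist": 0, "fingers": -1}
    - {"tx": 0, "ty": 0, "tz": 0.025, "twist": 0, "fingers": -1}
    - {"tx": 0, "ty": 0, "tz": 0.01, "twist": 0, "fingers": -1}
    - {"tx": 0, "ty": 0, "tz": 0, "twist": 0, "fingers": -1}
    - {"tx": 0, "ty": 0, "tz": 0, "twist": 0, "fingers": -1}

```text
clock: 22.95
ee_pos: [0.4709, -0.3437, 0.031]
eef_rot: [-179.9, 0.1, 167.0]
contact_force: [0.3, 0.7, -4.7]
grip_width: 0.0298
```

Emit:
move_arm:
  motion:
    - {"tx": 0, "ty": 0, "tz": 0.009, "twist": 0, "fingers": -1}
    - {"tx": 0, "ty": 0, "tz": 0.005, "twist": 0, "fingers": -1}
    - {"tx": 0, "ty": 0, "tz": 0, "twist": 0, "fingers": -1}

```text
clock: 23.25
ee_pos: [0.471, -0.344, 0.0276]
eef_rot: [-179.9, 0.1, 167.0]
contact_force: [-1.6, 1.1, 5.1]
grip_width: 0.0296
```

Emit:
move_arm:
  motion:
    - {"tx": 0, "ty": 0, "tz": 0, "twist": 0, "fingers": 0.3}
    - {"tx": 0, "ty": 0, "tz": 0, "twist": 0, "fingers": 0.3}
    - {"tx": 0, "ty": 0, "tz": 0, "twist": 0, "fingers": 0.3}
    - {"tx": 0, "ty": 0, "tz": 0, "twist": 0, "fingers": 0.3}
    - {"tx": 0, "ty": 0, "tz": -0.06, "twist": 0, "fingers": 0.15}
    - {"tx": 0, "ty": 0, "tz": -0.1, "twist": 0, "fingers": 0.15}
    - {"tx": 0, "ty": 0, "tz": -0.1, "twist": 0, "fingers": 0.15}
    - {"tx": 0, "ty": 0, "tz": -0.1, "twist": 0, "fingers": 0.15}
    - {"tx": 0, "ty": 0, "tz": -0.1, "twist": 0, "fingers": 0.15}
    - {"tx": 0, "ty": 0, "tz": -0.06, "twist": 0, "fingers": 0.15}

```text
clock: 24.25
ee_pos: [0.4709, -0.3438, 0.1844]
eef_rot: [-179.9, 0.2, 167.0]
contact_force: [0.1, 0.4, -0.5]
grip_width: 0.0529
```

Emit:
move_arm:
  motion:
    - {"tx": -0.01, "ty": 0.05, "tz": 0, "twist": 0, "fingers": 0.15}
    - {"tx": -0.02, "ty": 0.095, "tz": 0, "twist": 0, "fingers": 0.15}
    - {"tx": -0.02, "ty": 0.095, "tz": 0, "twist": 0, "fingers": 0.15}
    - {"tx": -0.02, "ty": 0.095, "tz": 0, "twist": 0, "fingers": 0.15}
    - {"tx": -0.02, "ty": 0.095, "tz": 0, "twist": 0, "fingers": 0.15}
    - {"tx": -0.02, "ty": 0.095, "tz": 0, "twist": 0, "fingers": 0.15}
    - {"tx": -0.02, "ty": 0.095, "tz": 0, "twist": 0, "fingers": 0.15}
    - {"tx": -0.02, "ty": 0.095, "tz": 0, "twist": 0, "fingers": 0.15}
    - {"tx": -0.02, "ty": 0.095, "tz": 0, "twist": 0, "fingers": 0.15}
    - {"tx": -0.02, "ty": 0.095, "tz": 0, "twist": 0, "fingers": 0.15}

```text
clock: 25.25
ee_pos: [0.5861, -0.0885, 0.1795]
eef_rot: [180.0, -0.2, 167.1]
contact_force: [-0.5, 0.7, 0.4]
grip_width: 0.0528
```

Emit:
move_arm:
  motion:
    - {"tx": -0.02, "ty": 0.095, "tz": 0, "twist": 0, "fingers": 0.15}
    - {"tx": -0.02, "ty": 0.095, "tz": 0, "twist": 0, "fingers": 0.15}
    - {"tx": -0.023, "ty": 0.128, "tz": 0, "twist": 0, "fingers": 0.15}
    - {"tx": 0, "ty": 0, "tz": 0, "twist": 0.1, "fingers": 0.15}
    - {"tx": 0, "ty": 0, "tz": 0, "twist": 0.1, "fingers": 0.15}
    - {"tx": 0, "ty": 0, "tz": 0, "twist": 0.1, "fingers": 0.15}
    - {"tx": 0, "ty": 0, "tz": 0, "twist": 0.1, "fingers": 0.15}
    - {"tx": 0, "ty": 0, "tz": 0, "twist": 0.1, "fingers": 0.15}
    - {"tx": 0, "ty": 0, "tz": 0, "twist": 0.1, "fingers": 0.15}
    - {"tx": 0, "ty": 0, "tz": 0, "twist": 0.1, "fingers": 0.15}

```text
clock: 26.25
ee_pos: [0.6252, -0.001, 0.1793]
eef_rot: [-179.9, -0.1, 124.8]
contact_force: [0.8, -0.7, -0.5]
grip_width: 0.0526
```

Emit:
move_arm:
  motion:
    - {"tx": 0, "ty": 0, "tz": 0, "twist": 0.1, "fingers": 0.15}
    - {"tx": 0, "ty": 0, "tz": 0, "twist": 0.1, "fingers": 0.15}
    - {"tx": 0, "ty": 0, "tz": 0, "twist": 0.1, "fingers": 0.15}
    - {"tx": 0, "ty": 0, "tz": 0, "twist": 0.1, "fingers": 0.15}
    - {"tx": 0, "ty": 0, "tz": 0, "twist": 0.1, "fingers": 0.15}
    - {"tx": 0, "ty": 0, "tz": 0, "twist": 0.1, "fingers": 0.15}
    - {"tx": 0, "ty": 0, "tz": 0, "twist": 0.05, "fingers": 0.15}
    - {"tx": 0, "ty": 0, "tz": 0, "twist": 0, "fingers": 0.15}
    - {"tx": 0, "ty": 0, "tz": 0, "twist": 0, "fingers": 0.15}

```text
clock: 27.15
ee_pos: [0.6256, -0.0016, 0.1802]
eef_rot: [-179.9, -0.0, 86.1]
contact_force: [0.2, 0.4, 0.3]
grip_width: 0.0529
```

```bash
python3 - <<'E'
from h import *
import pickle
s=ctrl.sense(); print(s["ee_pos"],s["eef_rot"],s["grip_width"],s["clock"])
w=camera_info("wrist"); a=read_camera("wrist")[:,:,::-1].copy(); cv2.imwrite("pics/w7.png",a); pickle.dump(w,open("w7.pkl","wb"))
b=read_camera("top")[:,:,::-1]
p=np.zeros((400,800,3),np.uint8); p[:375,:500]=cv2.resize(a,(500,375)); p[:260,500:]=cv2.resize(b[165:295,320:470],(300,260)); cv2.imwrite("pics/c7.png",p)
E
```

```text
[ 0.6256 -0.0016  0.1802] [-179.8855   -0.0235   86.148 ] 0.05293976680343071 27.15
```

View pics/c7.png

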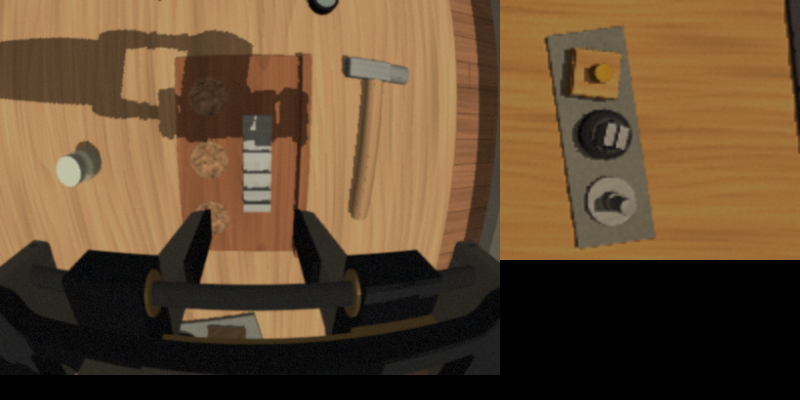

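All three stand on the board and the block is lined up with the fingers. A quick measurement of the block centre comes before the descent.

```bash
python3 - <<'E'
from h import *
import pickle
a=cv2.imread("pics/w7.png"); w=pickle.load(open("w7.pkl","rb"))
H,S,V=cv2.split(cv2.cvtColor(a,cv2.COLOR_BGR2HSV))
m=((S<90)).astype(np.uint8)*255; m=cv2.morphologyEx(m,cv2.MORPH_CLOSE,np.ones((5,5)))
for c in blobs(m,(235,105,295,232),300)[:2]: print(cv2.boundingRect(c),rect(w,c,.041,True))
E
```

```text
(248, 117, 31, 100) ((630.17333984375, -3.6210365295410156), (120.57215881347656, 34.95975112915039), 86.45332336425781)
```

Emit:
move_arm:
  motion:
    - {"tx": -0.003, "ty": 0.006, "tz": 0.07, "twist": 0, "fingers": 0.05}
    - {"tx": 0, "ty": 0, "tz": 0.1, "twist": 0, "fingers": 0.05}
    - {"tx": 0, "ty": 0, "tz": 0.1, "twist": 0, "fingers": 0.05}
    - {"tx": 0, "ty": 0, "tz": 0.1, "twist": 0, "fingers": 0.05}
    - {"tx": 0, "ty": 0, "tz": 0.1, "twist": 0, "fingers": 0.05}
    - {"tx": 0, "ty": 0, "tz": 0.06, "twist": 0, "fingers": 0.05}
    - {"tx": 0, "ty": 0, "tz": 0, "twist": 0, "fingers": 0.05}
    - {"tx": 0, "ty": 0, "tz": 0, "twist": 0, "fingers": 0.05}

```text
clock: 28.05
ee_pos: [0.6283, -0.0034, 0.0228]
eef_rot: [180.0, -0.0, 86.1]
contact_force: [0.2, 0.1, 0.8]
grip_width: 0.0484
```

Emit:
move_arm:
  motion:
    - {"tx": 0, "ty": 0, "tz": 0.04, "twist": 0, "fingers": 0.05}
    - {"tx": 0, "ty": 0, "tz": 0.03, "twist": 0, "fingers": 0.05}
    - {"tx": 0, "ty": 0, "tz": 0.01, "twist": 0, "fingers": 0.05}
    - {"tx": 0, "ty": 0, "tz": 0, "twist": 0, "fingers": 0.05}
    - {"tx": 0, "ty": 0, "tz": 0, "twist": 0, "fingers": 0.05}

```text
clock: 28.55
ee_pos: [0.6283, -0.0035, -0.0013]
eef_rot: [180.0, 0.0, 86.0]
contact_force: [0.7, 0.4, 0.2]
grip_width: 0.0481
```

Emit:
move_arm:
  motion:
    - {"tx": 0, "ty": 0, "tz": 0.01, "twist": 0, "fingers": 0.05}
    - {"tx": 0, "ty": 0, "tz": 0.006, "twist": 0, "fingers": 0.05}
    - {"tx": 0, "ty": 0, "tz": 0, "twist": 0, "fingers": 0.05}
    - {"tx": 0, "ty": 0, "tz": 0, "twist": 0, "fingers": 0.05}

```text
clock: 28.95
ee_pos: [0.6281, -0.0035, -0.0063]
eef_rot: [-180.0, 0.0, 86.0]
contact_force: [0.8, 0.5, 0.1]
grip_width: 0.0481
```

Emit:
move_arm:
  motion:
    - {"tx": 0, "ty": 0, "tz": 0, "twist": 0, "fingers": -1}
    - {"tx": 0, "ty": 0, "tz": 0, "twist": 0, "fingers": -1}
    - {"tx": 0, "ty": 0, "tz": 0, "twist": 0, "fingers": -1}
    - {"tx": 0, "ty": 0, "tz": 0, "twist": 0, "fingers": -1}
    - {"tx": 0, "ty": 0, "tz": 0, "twist": 0, "fingers": -1}
  squeeze: 55

```text
clock: 29.45
ee_pos: [0.6288, -0.0036, -0.006]
eef_rot: [179.9, 0.0, 86.0]
contact_force: [2.6, -0.0, -2.3]
grip_width: 0.0329
```

Emit:
move_arm:
  motion:
    - {"tx": 0, "ty": 0, "tz": -0.04, "twist": 0, "fingers": -1}
    - {"tx": 0, "ty": 0, "tz": -0.08, "twist": 0, "fingers": -1}
    - {"tx": 0, "ty": 0, "tz": -0.1, "twist": 0, "fingers": -1}
    - {"tx": 0, "ty": 0, "tz": -0.1, "twist": 0, "fingers": -1}
    - {"tx": 0, "ty": 0, "tz": -0.08, "twist": 0, "fingers": -1}
    - {"tx": 0.047, "ty": -0.019, "tz": 0, "twist": 0, "fingers": -1}
    - {"tx": 0.094, "ty": -0.038, "tz": 0, "twist": 0, "fingers": -1}
    - {"tx": 0.094, "ty": -0.038, "tz": 0, "twist": 0, "fingers": -1}
    - {"tx": 0.094, "ty": -0.038, "tz": 0, "twist": 0, "fingers": -1}
    - {"tx": 0.094, "ty": -0.038, "tz": 0, "twist": 0, "fingers": -1}

```text
clock: 30.45
ee_pos: [0.5818, 0.1287, 0.1106]
eef_rot: [-179.6, 0.0, 86.1]
contact_force: [-0.5, 0.9, -8.4]
grip_width: 0.0331
```

Emit:
move_arm:
  motion:
    - {"tx": 0.094, "ty": -0.038, "tz": 0, "twist": 0, "fingers": -1}
    - {"tx": 0.094, "ty": -0.038, "tz": 0, "twist": 0, "fingers": -1}
    - {"tx": 0.094, "ty": -0.038, "tz": 0, "twist": 0, "fingers": -1}
    - {"tx": 0.094, "ty": -0.038, "tz": 0, "twist": 0, "fingers": -1}
    - {"tx": 0.094, "ty": -0.038, "tz": 0, "twist": 0, "fingers": -1}
    - {"tx": 0.094, "ty": -0.038, "tz": 0, "twist": 0, "fingers": -1}
    - {"tx": 0.05, "ty": -0.02, "tz": 0, "twist": -0.08, "fingers": -1}
    - {"tx": 0, "ty": 0, "tz": 0, "twist": -0.08, "fingers": -1}
    - {"tx": 0, "ty": 0, "tz": 0, "twist": -0.08, "fingers": -1}
    - {"tx": 0, "ty": 0, "tz": 0, "twist": -0.08, "fingers": -1}

```text
clock: 31.45
ee_pos: [0.5205, 0.3157, 0.1104]
eef_rot: [-179.6, 0.0, 105.5]
contact_force: [-1.1, -0.4, -7.7]
grip_width: 0.0327
```

Emit:
move_arm:
  motion:
    - {"tx": 0, "ty": 0, "tz": 0, "twist": -0.073, "fingers": -1}
    - {"tx": 0, "ty": 0, "tz": 0, "twist": 0, "fingers": -1}
    - {"tx": 0, "ty": 0, "tz": 0, "twist": 0, "fingers": -1}

```text
clock: 31.75
ee_pos: [0.5221, 0.3155, 0.1117]
eef_rot: [-179.8, -0.0, 109.5]
contact_force: [0.6, 0.1, -8.2]
grip_width: 0.0329
```

```bash
python3 - <<'E'
from h import *
s=ctrl.sense(); print(s["ee_pos"],s["eef_rot"],s["grip_width"],s["clock"])
w=camera_info("wrist"); a=read_camera("wrist")[:,:,::-1].copy(); cv2.imwrite("pics/w8.png",a)
V=cv2.cvtColor(a,cv2.COLOR_BGR2HSV)[:,:,2]
cv2.imwrite("pics/w8c.png",a)
E
```

```text
[0.5221 0.3155 0.1117] [-179.7557   -0.011   109.5455] 0.0329127897499937 31.75
```

View pics/w8c.png

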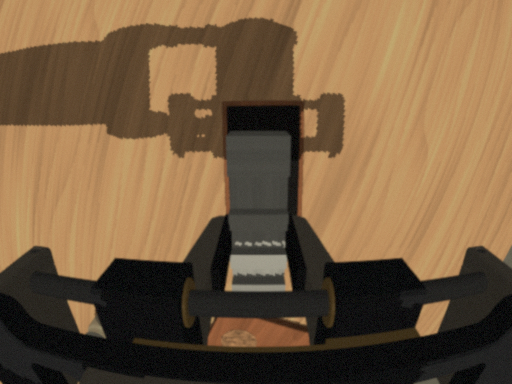

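The block hangs level and parallel to the pad. I'll compare the pad's far corners, near pixels (228,105) and (299,105), with the block's aim.

```bash
python3 - <<'E'
from h import *
w=camera_info("wrist"); a=cv2.imread("pics/w8.png")
g=cv2.cvtColor(a,cv2.COLOR_BGR2HSV); m=((g[:,:,2]<28)).astype(np.uint8)*255
print([ (r,np.where(a[r,210:320].max(1)<40)[0][[0,-1]]+210) for r in (112,120,128)])
print("col260",np.where(a[90:135,260].max(1)<40)[0][[0,-1]]+90, "col 232",np.where(a[90:135,235].max(1)<40)[0][[0]]+90, np.where(a[90:135,293].max(1)<40)[0][[0]]+90)
s=ctrl.sense(); e=s["ee_pos"]; y=np.radians(110)
def T(p): d=p-e; return np.array([d[0]*np.cos(y)+d[1]*np.sin(y), d[0]*np.sin(y)-d[1]*np.cos(y)])*1000
for r in (112,120,128):
    x=np.where(a[r,210:320].max(1)<40)[0][[0,-1]]+210; print([T(ray(w,(q,r),.008,True)) for q in x])
for c in (235,260,293):
    r=np.where(a[90:135,c].max(1)<40)[0][0]+90; print("far",T(ray(w,(c,r),.008,True)))
for c in(235,260,280): print("block end row",T(ray(w,(c,134),.083+.026,True)))
E
```

```text
[(112, array([227, 298])), (120, array([227, 298])), (128, array([227, 298]))]
col260 [106 130] col 232 [106] [106]
[array([ 66.3788, -32.6886]), array([66.0926, 40.0132])]
[array([ 58.0987, -32.8512]), array([57.7986, 40.0998])]
[array([ 49.7904, -33.0298]), array([49.4762, 40.2068])]
far [ 72.3945 -24.3726]
far [72.0726  1.0992]
far [72.2216 34.8023]
block end row [ 54.5475 -16.5981]
block end row [54.3724  0.6812]
block end row [54.3506 14.5004]
```

The pad centre is 3.6 mm in tool +y and 2.7 mm in tool -x from the aim, which agrees with the earlier estimate. I'm correcting for that and lowering.

Emit:
move_arm:
  motion:
    - {"tx": -0.009, "ty": 0.012, "tz": 0.05, "twist": -0.008, "fingers": -1}
    - {"tx": 0, "ty": 0, "tz": 0.09, "twist": 0, "fingers": -1}
    - {"tx": 0, "ty": 0, "tz": 0.1, "twist": 0, "fingers": -1}
    - {"tx": 0, "ty": 0, "tz": 0.08, "twist": 0, "fingers": -1}
    - {"tx": 0, "ty": 0, "tz": 0.05, "twist": 0, "fingers": -1}
    - {"tx": 0, "ty": 0, "tz": 0.02, "twist": 0, "fingers": -1}
    - {"tx": 0, "ty": 0, "tz": 0, "twist": 0, "fingers": -1}
    - {"tx": 0, "ty": 0, "tz": 0, "twist": 0, "fingers": -1}

```text
clock: 32.6
ee_pos: [0.5298, 0.3147, -0.002]
eef_rot: [179.9, 0.0, 110.1]
contact_force: [-0.2, 0.1, -8.1]
grip_width: 0.0332
```

Emit:
move_arm:
  motion:
    - {"tx": 0, "ty": -0.008, "tz": 0.015, "twist": 0, "fingers": -1}
    - {"tx": 0, "ty": 0, "tz": 0.01, "twist": 0, "fingers": -1}
    - {"tx": 0, "ty": 0, "tz": 0.005, "twist": 0, "fingers": -1}
    - {"tx": 0, "ty": 0, "tz": 0, "twist": 0, "fingers": -1}
    - {"tx": 0, "ty": 0, "tz": 0, "twist": 0, "fingers": -1}

```text
clock: 33.1
ee_pos: [0.5263, 0.3134, -0.0122]
eef_rot: [180.0, -0.0, 110.1]
contact_force: [0.1, -0.7, -7.4]
grip_width: 0.0326
```

Emit:
move_arm:
  motion:
    - {"tx": 0, "ty": 0, "tz": 0.004, "twist": 0, "fingers": -1}
    - {"tx": 0, "ty": 0, "tz": 0.003, "twist": 0, "fingers": -1}
    - {"tx": 0, "ty": 0, "tz": 0, "twist": 0, "fingers": -1}

```text
clock: 33.4
ee_pos: [0.5266, 0.3136, -0.013]
eef_rot: [180.0, 0.0, 110.1]
contact_force: [-4.6, -1.1, 4.4]
grip_width: 0.033
```

Emit:
move_arm:
  motion:
    - {"tx": 0, "ty": 0, "tz": 0, "twist": 0, "fingers": 0.05}
    - {"tx": 0, "ty": 0, "tz": 0, "twist": 0, "fingers": 0.05}
    - {"tx": 0, "ty": 0, "tz": 0, "twist": 0, "fingers": 0.05}
    - {"tx": 0, "ty": 0, "tz": -0.05, "twist": 0, "fingers": 0.05}
    - {"tx": 0, "ty": 0, "tz": -0.1, "twist": 0, "fingers": 0.05}
    - {"tx": 0, "ty": 0, "tz": -0.1, "twist": 0, "fingers": 0.3}
    - {"tx": 0, "ty": 0, "tz": -0.1, "twist": 0, "fingers": 0.3}
    - {"tx": 0, "ty": 0, "tz": -0.1, "twist": 0, "fingers": 0.3}
    - {"tx": 0, "ty": 0, "tz": -0.1, "twist": 0, "fingers": 0.3}
    - {"tx": 0, "ty": 0, "tz": -0.05, "twist": 0, "fingers": 0.3}

```text
clock: 34.4
ee_pos: [0.5281, 0.3141, 0.1703]
eef_rot: [179.6, 0.0, 110.1]
contact_force: [-0.1, -0.1, 0.9]
grip_width: 0.0597
```

Emit:
move_arm:
  motion:
    - {"tx": -0.05, "ty": -0.024, "tz": 0, "twist": 0, "fingers": 0.3}
    - {"tx": -0.1, "ty": -0.046, "tz": 0, "twist": 0, "fingers": 0.3}
    - {"tx": -0.1, "ty": -0.046, "tz": 0, "twist": 0, "fingers": 0.3}
    - {"tx": -0.1, "ty": -0.046, "tz": 0, "twist": 0, "fingers": 0.3}
    - {"tx": -0.1, "ty": -0.046, "tz": 0, "twist": 0, "fingers": 0.3}
    - {"tx": -0.1, "ty": -0.046, "tz": 0, "twist": 0, "fingers": 0.3}
    - {"tx": -0.1, "ty": -0.046, "tz": 0, "twist": 0, "fingers": 0.3}
    - {"tx": -0.1, "ty": -0.046, "tz": 0, "twist": 0, "fingers": 0.3}
    - {"tx": -0.1, "ty": -0.046, "tz": 0, "twist": 0, "fingers": 0.3}
    - {"tx": -0.1, "ty": -0.046, "tz": 0, "twist": 0, "fingers": 0.3}

```text
clock: 35.4
ee_pos: [0.4987, -0.0012, 0.1636]
eef_rot: [-179.8, -0.1, 110.1]
contact_force: [-0.5, -0.4, -0.6]
grip_width: 0.0597
```

Emit:
move_arm:
  motion:
    - {"tx": -0.1, "ty": -0.046, "tz": 0, "twist": 0, "fingers": 0.3}
    - {"tx": -0.1, "ty": -0.046, "tz": 0, "twist": 0, "fingers": 0.3}
    - {"tx": -0.1, "ty": -0.046, "tz": 0, "twist": 0, "fingers": 0.3}
    - {"tx": -0.1, "ty": -0.046, "tz": 0, "twist": 0, "fingers": 0.3}
    - {"tx": -0.1, "ty": -0.046, "tz": 0, "twist": 0, "fingers": 0.3}
    - {"tx": -0.1, "ty": -0.046, "tz": 0, "twist": 0, "fingers": 0.3}
    - {"tx": -0.1, "ty": -0.046, "tz": 0, "twist": 0, "fingers": 0.3}
    - {"tx": -0.1, "ty": -0.046, "tz": 0, "twist": 0, "fingers": 0.3}
    - {"tx": -0.1, "ty": -0.046, "tz": 0, "twist": 0, "fingers": 0.3}
    - {"tx": -0.1, "ty": -0.046, "tz": 0, "twist": 0, "fingers": 0.3}

```text
clock: 36.4
ee_pos: [0.4721, -0.3295, 0.1634]
eef_rot: [-179.9, -0.2, 110.1]
contact_force: [1.1, -0.1, -0.8]
grip_width: 0.0598
```

Emit:
move_arm:
  motion:
    - {"tx": -0.047, "ty": -0.026, "tz": 0, "twist": -0.1, "fingers": 0.3}
    - {"tx": 0, "ty": 0, "tz": 0, "twist": -0.1, "fingers": 0.3}
    - {"tx": 0, "ty": 0, "tz": 0, "twist": -0.1, "fingers": 0.3}
    - {"tx": 0, "ty": 0, "tz": 0, "twist": -0.1, "fingers": 0.3}
    - {"tx": 0, "ty": 0, "tz": 0, "twist": -0.1, "fingers": 0.3}
    - {"tx": 0, "ty": 0, "tz": 0, "twist": -0.1, "fingers": 0.3}
    - {"tx": 0, "ty": 0, "tz": 0, "twist": -0.1, "fingers": 0.3}
    - {"tx": 0, "ty": 0, "tz": 0, "twist": -0.1, "fingers": 0.3}
    - {"tx": 0, "ty": 0, "tz": 0, "twist": -0.1, "fingers": 0.3}
    - {"tx": 0, "ty": 0, "tz": 0, "twist": -0.05, "fingers": 0.3}

```text
clock: 37.4
ee_pos: [0.4699, -0.344, 0.1633]
eef_rot: [179.9, -0.2, 167.3]
contact_force: [-0.3, -0.2, 0.5]
grip_width: 0.0598
```

Emit:
move_arm:
  motion:
    - {"tx": 0, "ty": 0, "tz": 0, "twist": 0, "fingers": 0.3}
    - {"tx": 0, "ty": 0, "tz": 0, "twist": 0, "fingers": 0.3}

```text
clock: 37.6
ee_pos: [0.4706, -0.3442, 0.1642]
eef_rot: [179.9, -0.1, 167.0]
contact_force: [0.2, 0.1, -0.1]
grip_width: 0.0599
```

```bash
python3 - <<'E'
from h import *
s=ctrl.sense(); print(s["ee_pos"],s["eef_rot"],s["grip_width"],s["clock"])
t=read_camera("top")[:,:,::-1].copy(); i=camera_info("top"); cv2.imwrite("pics/t9.png",t)
H,S,V=cv2.split(cv2.cvtColor(t,cv2.COLOR_BGR2HSV))
for c in blobs(((V>85)&(S<60)).astype(np.uint8)*255,(105,185,165,228),30)[:2]: print("block",rect(i,c,.034))
a=read_camera("wrist")[:,:,::-1]
cv2.imwrite("pics/c9.png",np.vstack([np.hstack([cv2.resize(t[175:240,90:180],(360,260),interpolation=cv2.INTER_CUBIC),cv2.resize(a[60:260,150:400],(325,260))])]))
E
```

```text
[ 0.4706 -0.3442  0.1642] [179.9317  -0.1158 166.9956] 0.05991888101843013 37.6
block ((522.5328369140625, 315.12451171875), (34.61574935913086, 120.24556732177734), 20.06585693359375)
```

View pics/c9.png

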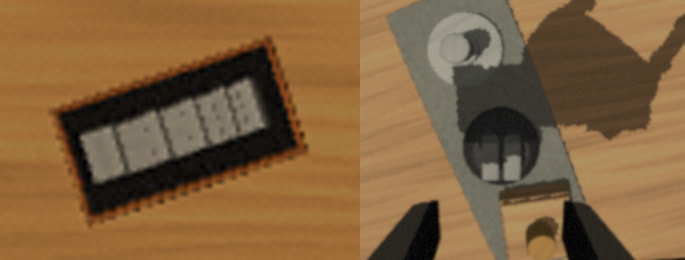

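The block lies in the middle of the pad. The top camera puts it 2.4 mm from the pad's centre, with yaw equal to the pad's. The vise is centred between the fingers, so I'm picking it up.

Emit:
move_arm:
  motion:
    - {"tx": 0, "ty": 0, "tz": 0.07, "twist": 0, "fingers": 0.3}
    - {"tx": 0, "ty": 0, "tz": 0.1, "twist": 0, "fingers": 0.3}
    - {"tx": 0, "ty": 0, "tz": 0.1, "twist": 0, "fingers": 0.3}
    - {"tx": 0, "ty": 0, "tz": 0.1, "twist": 0, "fingers": 0.3}
    - {"tx": 0, "ty": 0, "tz": 0.05, "twist": 0, "fingers": 0.3}
    - {"tx": 0, "ty": 0, "tz": 0.03, "twist": 0, "fingers": 0.3}
    - {"tx": 0, "ty": 0, "tz": 0, "twist": 0, "fingers": 0.3}
    - {"tx": 0, "ty": 0, "tz": 0, "twist": 0, "fingers": 0.3}
  squeeze: 40

```text
clock: 38.5
ee_pos: [0.4726, -0.3453, 0.0319]
eef_rot: [-179.9, 0.1, 167.1]
contact_force: [0.0, 0.2, 0.3]
grip_width: 0.0598
```

Emit:
move_arm:
  motion:
    - {"tx": 0, "ty": 0, "tz": 0, "twist": 0, "fingers": -1}
    - {"tx": 0, "ty": 0, "tz": 0, "twist": 0, "fingers": -1}
    - {"tx": 0, "ty": 0, "tz": 0, "twist": 0, "fingers": -1}
    - {"tx": 0, "ty": 0, "tz": 0, "twist": 0, "fingers": -1}
    - {"tx": 0, "ty": 0, "tz": 0, "twist": 0, "fingers": -1}
    - {"tx": 0, "ty": 0, "tz": 0, "twist": 0, "fingers": -1}

```text
clock: 39.1
ee_pos: [0.472, -0.3445, 0.031]
eef_rot: [-180.0, 0.0, 167.1]
contact_force: [-0.7, 1.1, 4.5]
grip_width: 0.0293
```

Emit:
move_arm:
  motion:
    - {"tx": 0, "ty": 0, "tz": -0.04, "twist": 0, "fingers": -1}
    - {"tx": 0, "ty": 0, "tz": -0.08, "twist": 0, "fingers": -1}
    - {"tx": 0, "ty": 0, "tz": -0.1, "twist": 0, "fingers": -1}
    - {"tx": 0, "ty": 0, "tz": -0.1, "twist": 0, "fingers": -1}
    - {"tx": 0, "ty": 0, "tz": -0.1, "twist": 0, "fingers": -1}
    - {"tx": 0, "ty": 0.05, "tz": 0, "twist": 0, "fingers": -1}
    - {"tx": 0, "ty": 0.1, "tz": 0, "twist": 0, "fingers": -1}
    - {"tx": 0, "ty": 0.1, "tz": 0, "twist": 0, "fingers": -1}
    - {"tx": 0, "ty": 0.1, "tz": 0, "twist": 0, "fingers": -1}
    - {"tx": 0, "ty": 0.1, "tz": 0, "twist": 0, "fingers": -1}

```text
clock: 40.1
ee_pos: [0.5007, -0.2097, 0.154]
eef_rot: [179.9, -0.2, 167.1]
contact_force: [0.4, 0.1, -5.0]
grip_width: 0.0297
```

Emit:
move_arm:
  motion:
    - {"tx": 0, "ty": 0.1, "tz": 0, "twist": 0, "fingers": -1}
    - {"tx": 0, "ty": 0.1, "tz": 0, "twist": 0, "fingers": -1}
    - {"tx": 0, "ty": 0.1, "tz": 0, "twist": 0, "fingers": -1}
    - {"tx": 0, "ty": 0.1, "tz": 0, "twist": 0, "fingers": -1}
    - {"tx": 0, "ty": 0.1, "tz": 0, "twist": 0, "fingers": -1}
    - {"tx": 0, "ty": 0.1, "tz": 0, "twist": 0, "fingers": -1}
    - {"tx": 0, "ty": 0.1, "tz": 0, "twist": 0, "fingers": -1}
    - {"tx": 0, "ty": 0.1, "tz": 0, "twist": 0, "fingers": -1}
    - {"tx": 0, "ty": 0.1, "tz": 0, "twist": 0, "fingers": -1}
    - {"tx": 0.003, "ty": 0.1, "tz": 0, "twist": 0, "fingers": -1}

```text
clock: 41.1
ee_pos: [0.5661, 0.0821, 0.154]
eef_rot: [-180.0, -0.2, 167.1]
contact_force: [-0.6, -0.7, -4.5]
grip_width: 0.0295
```

Emit:
move_arm:
  motion:
    - {"tx": 0, "ty": 0.021, "tz": 0.04, "twist": 0, "fingers": -1}
    - {"tx": 0, "ty": 0, "tz": 0.08, "twist": 0, "fingers": -1}
    - {"tx": 0, "ty": 0, "tz": 0.08, "twist": 0, "fingers": -1}
    - {"tx": 0, "ty": 0, "tz": 0.08, "twist": 0, "fingers": -1}
    - {"tx": 0, "ty": 0, "tz": 0.04, "twist": 0, "fingers": -1}
    - {"tx": 0, "ty": 0, "tz": 0.02, "twist": 0, "fingers": -1}
    - {"tx": 0, "ty": 0, "tz": 0, "twist": 0, "fingers": -1}
    - {"tx": 0, "ty": 0, "tz": 0, "twist": 0, "fingers": -1}

```text
clock: 41.9
ee_pos: [0.5702, 0.0858, 0.0555]
eef_rot: [180.0, 0.1, 167.1]
contact_force: [-0.2, -0.0, -4.3]
grip_width: 0.0298
```

Emit:
move_arm:
  motion:
    - {"tx": 0, "ty": 0, "tz": 0.025, "twist": 0, "fingers": -1}
    - {"tx": 0, "ty": 0, "tz": 0.015, "twist": 0, "fingers": -1}
    - {"tx": 0, "ty": 0, "tz": 0.01, "twist": 0, "fingers": -1}
    - {"tx": 0, "ty": 0, "tz": 0, "twist": 0, "fingers": -1}
    - {"tx": 0, "ty": 0, "tz": 0, "twist": 0, "fingers": -1}

```text
clock: 42.4
ee_pos: [0.5694, 0.0859, 0.0396]
eef_rot: [-180.0, -0.0, 167.1]
contact_force: [-0.2, 0.0, -5.4]
grip_width: 0.0297
```

Emit:
move_arm:
  motion:
    - {"tx": 0, "ty": 0, "tz": 0.005, "twist": 0, "fingers": -1}
    - {"tx": 0, "ty": 0, "tz": 0.004, "twist": 0, "fingers": -1}
    - {"tx": 0, "ty": 0, "tz": 0, "twist": 0, "fingers": -1}

```text
clock: 42.7
ee_pos: [0.57, 0.0859, 0.0379]
eef_rot: [180.0, 0.0, 167.1]
contact_force: [-2.5, 0.2, 3.4]
grip_width: 0.0297
```

Emit:
move_arm:
  motion:
    - {"tx": 0, "ty": 0, "tz": 0, "twist": 0, "fingers": 0.3}
    - {"tx": 0, "ty": 0, "tz": 0, "twist": 0, "fingers": 0.3}
    - {"tx": 0, "ty": 0, "tz": 0, "twist": 0, "fingers": 0.3}
    - {"tx": 0, "ty": 0, "tz": 0, "twist": 0, "fingers": 0.3}
    - {"tx": 0, "ty": 0, "tz": -0.06, "twist": 0, "fingers": 0.3}
    - {"tx": 0, "ty": 0, "tz": -0.1, "twist": 0, "fingers": 0.3}
    - {"tx": 0, "ty": 0, "tz": -0.1, "twist": 0, "fingers": 0.3}
    - {"tx": 0, "ty": 0, "tz": -0.1, "twist": 0, "fingers": 0.3}
    - {"tx": 0, "ty": 0, "tz": -0.1, "twist": 0, "fingers": 0.3}
    - {"tx": 0.01, "ty": -0.05, "tz": 0, "twist": 0, "fingers": 0.15}

```text
clock: 43.7
ee_pos: [0.5666, 0.0724, 0.1801]
eef_rot: [179.9, 0.5, 167.2]
contact_force: [1.1, -0.5, -0.3]
grip_width: 0.054
```

Emit:
move_arm:
  motion:
    - {"tx": 0.018, "ty": -0.1, "tz": 0, "twist": 0, "fingers": 0.15}
    - {"tx": 0.018, "ty": -0.1, "tz": 0, "twist": 0, "fingers": 0.15}
    - {"tx": 0.018, "ty": -0.1, "tz": 0, "twist": 0, "fingers": 0.15}
    - {"tx": 0.018, "ty": -0.1, "tz": 0, "twist": 0, "fingers": 0.15}
    - {"tx": 0.018, "ty": -0.1, "tz": 0, "twist": 0, "fingers": 0.15}
    - {"tx": 0.018, "ty": -0.1, "tz": 0, "twist": 0, "fingers": 0.15}
    - {"tx": 0.018, "ty": -0.1, "tz": 0, "twist": 0, "fingers": 0.15}
    - {"tx": 0.018, "ty": -0.1, "tz": 0, "twist": 0, "fingers": 0.15}
    - {"tx": 0.018, "ty": -0.1, "tz": 0, "twist": 0, "fingers": 0.15}
    - {"tx": 0.018, "ty": -0.1, "tz": 0, "twist": 0, "fingers": 0.15}

```text
clock: 44.7
ee_pos: [0.442, -0.2095, 0.1736]
eef_rot: [180.0, -0.1, 167.1]
contact_force: [0.6, 0.0, -0.3]
grip_width: 0.0528
```

Emit:
move_arm:
  motion:
    - {"tx": 0.018, "ty": -0.1, "tz": 0, "twist": 0, "fingers": 0.15}
    - {"tx": 0.018, "ty": -0.1, "tz": 0, "twist": 0, "fingers": 0.15}
    - {"tx": 0.018, "ty": -0.1, "tz": 0, "twist": 0, "fingers": 0.15}
    - {"tx": 0.018, "ty": -0.1, "tz": 0, "twist": 0, "fingers": 0.15}
    - {"tx": 0.018, "ty": -0.1, "tz": 0, "twist": 0, "fingers": 0.15}
    - {"tx": 0.002, "ty": -0.031, "tz": 0, "twist": -0.074, "fingers": 0.15}
    - {"tx": 0, "ty": 0, "tz": 0, "twist": -0.074, "fingers": 0.15}
    - {"tx": 0, "ty": 0, "tz": 0, "twist": 0, "fingers": 0.15}
    - {"tx": 0, "ty": 0, "tz": 0, "twist": 0, "fingers": 0.15}

```text
clock: 45.6
ee_pos: [0.3806, -0.3572, 0.174]
eef_rot: [179.9, -0.0, 175.9]
contact_force: [-0.7, 0.1, 0.0]
grip_width: 0.0528
```

Emit:
move_arm:
  motion:
    - {"tx": 0, "ty": 0, "tz": 0.06, "twist": 0, "fingers": 0.15}
    - {"tx": 0, "ty": 0, "tz": 0.1, "twist": 0, "fingers": 0.15}
    - {"tx": 0, "ty": 0, "tz": 0.1, "twist": 0, "fingers": 0.15}
    - {"tx": 0, "ty": 0, "tz": 0.1, "twist": 0, "fingers": 0.15}
    - {"tx": 0, "ty": 0, "tz": 0.08, "twist": 0, "fingers": 0.15}
    - {"tx": 0, "ty": 0, "tz": 0.05, "twist": 0, "fingers": 0.15}
    - {"tx": 0, "ty": 0, "tz": 0, "twist": 0, "fingers": 0.15}
    - {"tx": 0, "ty": 0, "tz": 0, "twist": 0, "fingers": 0.15}

```text
clock: 46.4
ee_pos: [0.3812, -0.3574, 0.0281]
eef_rot: [180.0, -0.0, 176.0]
contact_force: [-0.4, -0.5, 1.2]
grip_width: 0.0529
```

Emit:
move_arm:
  motion:
    - {"tx": 0, "ty": 0, "tz": 0, "twist": 0, "fingers": -1}
    - {"tx": 0, "ty": 0, "tz": 0, "twist": 0, "fingers": -1}
    - {"tx": 0, "ty": 0, "tz": 0, "twist": 0, "fingers": -1}
    - {"tx": 0, "ty": 0, "tz": 0, "twist": 0, "fingers": -1}
    - {"tx": 0, "ty": 0, "tz": 0, "twist": 0, "fingers": -1}
    - {"tx": 0, "ty": 0, "tz": 0, "twist": 0, "fingers": -1}

```text
clock: 47.0
ee_pos: [0.3813, -0.3576, 0.0283]
eef_rot: [-180.0, 0.0, 176.0]
contact_force: [0.2, 1.6, 2.7]
grip_width: 0.0209
```

Emit:
move_arm:
  motion:
    - {"tx": 0, "ty": 0, "tz": -0.04, "twist": 0, "fingers": -1}
    - {"tx": 0, "ty": 0, "tz": -0.08, "twist": 0, "fingers": -1}
    - {"tx": 0, "ty": 0, "tz": -0.1, "twist": 0, "fingers": -1}
    - {"tx": 0, "ty": 0, "tz": -0.1, "twist": 0, "fingers": -1}
    - {"tx": 0, "ty": 0, "tz": -0.1, "twist": 0, "fingers": -1}
    - {"tx": -0.021, "ty": 0.05, "tz": 0, "twist": 0, "fingers": -1}
    - {"tx": -0.043, "ty": 0.1, "tz": 0, "twist": 0, "fingers": -1}
    - {"tx": -0.043, "ty": 0.1, "tz": 0, "twist": 0, "fingers": -1}
    - {"tx": -0.043, "ty": 0.1, "tz": 0, "twist": 0, "fingers": -1}
    - {"tx": -0.043, "ty": 0.1, "tz": 0, "twist": 0, "fingers": -1}

```text
clock: 48.0
ee_pos: [0.4478, -0.2238, 0.1518]
eef_rot: [179.9, -0.1, 176.0]
contact_force: [0.2, 0.4, -3.0]
grip_width: 0.0214
```

Emit:
move_arm:
  motion:
    - {"tx": -0.043, "ty": 0.1, "tz": 0, "twist": 0, "fingers": -1}
    - {"tx": -0.043, "ty": 0.1, "tz": 0, "twist": 0, "fingers": -1}
    - {"tx": -0.043, "ty": 0.1, "tz": 0, "twist": 0, "fingers": -1}
    - {"tx": -0.043, "ty": 0.1, "tz": 0, "twist": 0, "fingers": -1}
    - {"tx": -0.043, "ty": 0.1, "tz": 0, "twist": 0, "fingers": -1}
    - {"tx": -0.043, "ty": 0.1, "tz": 0, "twist": 0, "fingers": -1}
    - {"tx": -0.043, "ty": 0.1, "tz": 0, "twist": 0, "fingers": -1}
    - {"tx": -0.039, "ty": 0.096, "tz": 0, "twist": 0, "fingers": -1}
    - {"tx": 0, "ty": 0, "tz": 0, "twist": 0, "fingers": -1}
    - {"tx": 0, "ty": 0, "tz": 0, "twist": 0, "fingers": -1}

```text
clock: 49.0
ee_pos: [0.5654, 0.0054, 0.1519]
eef_rot: [180.0, -0.2, 176.1]
contact_force: [-0.8, -0.1, -4.3]
grip_width: 0.0211
```

Emit:
move_arm:
  motion:
    - {"tx": 0, "ty": 0, "tz": 0.04, "twist": 0, "fingers": -1}
    - {"tx": 0, "ty": 0, "tz": 0.08, "twist": 0, "fingers": -1}
    - {"tx": 0, "ty": 0, "tz": 0.08, "twist": 0, "fingers": -1}
    - {"tx": 0, "ty": 0, "tz": 0.08, "twist": 0, "fingers": -1}
    - {"tx": 0, "ty": 0, "tz": 0.04, "twist": 0, "fingers": -1}
    - {"tx": 0, "ty": 0, "tz": 0.02, "twist": 0, "fingers": -1}
    - {"tx": 0, "ty": 0, "tz": 0, "twist": 0, "fingers": -1}
    - {"tx": 0, "ty": 0, "tz": 0, "twist": 0, "fingers": -1}

```text
clock: 49.8
ee_pos: [0.5677, 0.0038, 0.0529]
eef_rot: [-180.0, 0.1, 176.0]
contact_force: [0.8, 0.2, -3.7]
grip_width: 0.0211
```

Within 1 mm of the target in x and y. Lowering to about 0.036.

Emit:
move_arm:
  motion:
    - {"tx": 0, "ty": 0, "tz": 0.025, "twist": 0, "fingers": -1}
    - {"tx": 0, "ty": 0, "tz": 0.016, "twist": 0, "fingers": -1}
    - {"tx": 0, "ty": 0, "tz": 0.01, "twist": 0, "fingers": -1}
    - {"tx": 0, "ty": 0, "tz": 0, "twist": 0, "fingers": -1}
    - {"tx": 0, "ty": 0, "tz": 0, "twist": 0, "fingers": -1}

```text
clock: 50.3
ee_pos: [0.5668, 0.0042, 0.0366]
eef_rot: [-180.0, -0.0, 176.0]
contact_force: [0.2, 0.3, -2.4]
grip_width: 0.0211
```

Emit:
move_arm:
  motion:
    - {"tx": 0, "ty": 0, "tz": 0.004, "twist": 0, "fingers": -1}
    - {"tx": 0, "ty": 0, "tz": 0.004, "twist": 0, "fingers": -1}
    - {"tx": 0, "ty": 0, "tz": 0, "twist": 0, "fingers": -1}

```text
clock: 50.6
ee_pos: [0.5674, 0.0041, 0.0353]
eef_rot: [-180.0, 0.1, 176.0]
contact_force: [-2.7, 1.4, 3.8]
grip_width: 0.0214
```

Emit:
move_arm:
  motion:
    - {"tx": 0, "ty": 0, "tz": 0, "twist": 0, "fingers": 0.15}
    - {"tx": 0, "ty": 0, "tz": 0, "twist": 0, "fingers": 0.15}
    - {"tx": 0, "ty": 0, "tz": 0, "twist": 0, "fingers": 0.15}
    - {"tx": 0, "ty": 0, "tz": 0, "twist": 0, "fingers": 0.15}
    - {"tx": 0, "ty": 0, "tz": -0.06, "twist": 0, "fingers": 0.15}
    - {"tx": 0, "ty": 0, "tz": -0.1, "twist": 0, "fingers": 0.15}
    - {"tx": 0, "ty": 0, "tz": -0.1, "twist": 0, "fingers": 0.15}
    - {"tx": 0, "ty": 0, "tz": -0.1, "twist": 0, "fingers": 0.15}
    - {"tx": 0, "ty": 0, "tz": -0.1, "twist": 0, "fingers": 0.15}
    - {"tx": -0.005, "ty": -0.05, "tz": 0, "twist": 0, "fingers": 0.15}

```text
clock: 51.6
ee_pos: [0.5704, -0.0108, 0.1774]
eef_rot: [-179.9, 0.5, 176.1]
contact_force: [1.3, -0.2, 1.5]
grip_width: 0.0531
```

Emit:
move_arm:
  motion:
    - {"tx": -0.005, "ty": -0.1, "tz": 0, "twist": 0, "fingers": 0.15}
    - {"tx": -0.005, "ty": -0.1, "tz": 0, "twist": 0, "fingers": 0.15}
    - {"tx": -0.005, "ty": -0.1, "tz": 0, "twist": 0, "fingers": 0.15}
    - {"tx": -0.005, "ty": -0.1, "tz": 0, "twist": 0, "fingers": 0.15}
    - {"tx": -0.005, "ty": -0.1, "tz": 0, "twist": 0, "fingers": 0.15}
    - {"tx": -0.005, "ty": -0.1, "tz": 0, "twist": 0, "fingers": 0.15}
    - {"tx": -0.005, "ty": -0.1, "tz": 0, "twist": 0, "fingers": 0.15}
    - {"tx": -0.005, "ty": -0.1, "tz": 0, "twist": 0, "fingers": 0.15}
    - {"tx": -0.005, "ty": -0.1, "tz": 0, "twist": 0, "fingers": 0.15}
    - {"tx": 0, "ty": -0.1, "tz": 0, "twist": 0, "fingers": 0.15}

```text
clock: 52.6
ee_pos: [0.5588, -0.3127, 0.1705]
eef_rot: [179.9, -0.1, 176.0]
contact_force: [0.2, 0.4, -0.4]
grip_width: 0.053
```

Emit:
move_arm:
  motion:
    - {"tx": 0, "ty": -0.059, "tz": 0, "twist": 0, "fingers": 0.15}
    - {"tx": 0, "ty": 0, "tz": 0, "twist": 0, "fingers": 0.15}
    - {"tx": 0, "ty": 0, "tz": 0, "twist": 0, "fingers": 0.15}

```text
clock: 52.9
ee_pos: [0.5582, -0.3281, 0.1715]
eef_rot: [179.9, -0.0, 176.0]
contact_force: [0.1, 0.1, -0.6]
grip_width: 0.0528
```

Descend to 0.025 (lid at z 0.046, tips about 0.053).

Emit:
move_arm:
  motion:
    - {"tx": 0, "ty": 0, "tz": 0.06, "twist": 0, "fingers": 0.15}
    - {"tx": 0, "ty": 0, "tz": 0.1, "twist": 0, "fingers": 0.15}
    - {"tx": 0, "ty": 0, "tz": 0.1, "twist": 0, "fingers": 0.15}
    - {"tx": 0, "ty": 0, "tz": 0.1, "twist": 0, "fingers": 0.15}
    - {"tx": 0, "ty": 0, "tz": 0.08, "twist": 0, "fingers": 0.15}
    - {"tx": 0, "ty": 0, "tz": 0.04, "twist": 0, "fingers": 0.15}
    - {"tx": 0, "ty": 0, "tz": 0, "twist": 0, "fingers": 0.15}
    - {"tx": 0, "ty": 0, "tz": 0, "twist": 0, "fingers": 0.15}

```text
clock: 53.7
ee_pos: [0.5593, -0.3287, 0.0294]
eef_rot: [-180.0, 0.1, 176.0]
contact_force: [-0.4, -0.5, 0.4]
grip_width: 0.0528
```

Emit:
move_arm:
  motion:
    - {"tx": 0, "ty": 0, "tz": 0, "twist": 0, "fingers": -1}
    - {"tx": 0, "ty": 0, "tz": 0, "twist": 0, "fingers": -1}
    - {"tx": 0, "ty": 0, "tz": 0, "twist": 0, "fingers": -1}
    - {"tx": 0, "ty": 0, "tz": 0, "twist": 0, "fingers": -1}
    - {"tx": 0, "ty": 0, "tz": 0, "twist": 0, "fingers": -1}
    - {"tx": 0, "ty": 0, "tz": 0, "twist": 0, "fingers": -1}
  squeeze: 35

```text
clock: 54.3
ee_pos: [0.5588, -0.329, 0.0288]
eef_rot: [-180.0, 0.0, 176.0]
contact_force: [0.3, 1.4, 3.9]
grip_width: 0.0252
```

Emit:
move_arm:
  motion:
    - {"tx": 0, "ty": 0, "tz": -0.04, "twist": 0, "fingers": -1}
    - {"tx": 0, "ty": 0, "tz": -0.08, "twist": 0, "fingers": -1}
    - {"tx": 0, "ty": 0, "tz": -0.1, "twist": 0, "fingers": -1}
    - {"tx": 0, "ty": 0, "tz": -0.1, "twist": 0, "fingers": -1}
    - {"tx": 0, "ty": 0, "tz": -0.1, "twist": 0, "fingers": -1}
    - {"tx": 0.003, "ty": 0.045, "tz": 0, "twist": 0, "fingers": -1}
    - {"tx": 0.005, "ty": 0.09, "tz": 0, "twist": 0, "fingers": -1}
    - {"tx": 0.005, "ty": 0.09, "tz": 0, "twist": 0, "fingers": -1}
    - {"tx": 0.005, "ty": 0.09, "tz": 0, "twist": 0, "fingers": -1}
    - {"tx": 0.005, "ty": 0.09, "tz": 0, "twist": 0, "fingers": -1}

```text
clock: 55.3
ee_pos: [0.5586, -0.2044, 0.1516]
eef_rot: [179.9, -0.2, 176.0]
contact_force: [-0.1, -0.8, -3.1]
grip_width: 0.025
```

Emit:
move_arm:
  motion:
    - {"tx": 0.005, "ty": 0.09, "tz": 0, "twist": 0, "fingers": -1}
    - {"tx": 0.005, "ty": 0.09, "tz": 0, "twist": 0, "fingers": -1}
    - {"tx": 0.005, "ty": 0.09, "tz": 0, "twist": 0, "fingers": -1}
    - {"tx": 0.005, "ty": 0.09, "tz": 0, "twist": 0, "fingers": -1}
    - {"tx": 0.005, "ty": 0.07, "tz": 0, "twist": 0, "fingers": -1}
    - {"tx": 0, "ty": 0, "tz": 0, "twist": 0, "fingers": -1}
    - {"tx": 0, "ty": 0, "tz": 0, "twist": 0, "fingers": -1}

```text
clock: 56.0
ee_pos: [0.5605, -0.0771, 0.1526]
eef_rot: [180.0, -0.1, 176.1]
contact_force: [0.5, -0.3, -3.3]
grip_width: 0.0246
```

Emit:
move_arm:
  motion:
    - {"tx": 0, "ty": 0, "tz": 0.04, "twist": 0, "fingers": -1}
    - {"tx": 0, "ty": 0, "tz": 0.08, "twist": 0, "fingers": -1}
    - {"tx": 0, "ty": 0, "tz": 0.08, "twist": 0, "fingers": -1}
    - {"tx": 0, "ty": 0, "tz": 0.08, "twist": 0, "fingers": -1}
    - {"tx": 0, "ty": 0, "tz": 0.04, "twist": 0, "fingers": -1}
    - {"tx": 0, "ty": 0, "tz": 0.02, "twist": 0, "fingers": -1}
    - {"tx": 0, "ty": 0, "tz": 0, "twist": 0, "fingers": -1}
    - {"tx": 0, "ty": 0, "tz": 0, "twist": 0, "fingers": -1}

```text
clock: 56.8
ee_pos: [0.5625, -0.0784, 0.0532]
eef_rot: [-180.0, 0.1, 176.0]
contact_force: [0.3, -0.4, -2.1]
grip_width: 0.0252
```

Emit:
move_arm:
  motion:
    - {"tx": 0, "ty": 0, "tz": 0.025, "twist": 0, "fingers": -1}
    - {"tx": 0, "ty": 0, "tz": 0.016, "twist": 0, "fingers": -1}
    - {"tx": 0, "ty": 0, "tz": 0.01, "twist": 0, "fingers": -1}
    - {"tx": 0, "ty": 0, "tz": 0, "twist": 0, "fingers": -1}
    - {"tx": 0, "ty": 0, "tz": 0, "twist": 0, "fingers": -1}

```text
clock: 57.3
ee_pos: [0.5617, -0.0779, 0.0369]
eef_rot: [-180.0, -0.0, 176.0]
contact_force: [-0.1, -0.3, -3.2]
grip_width: 0.0249
```

Emit:
move_arm:
  motion:
    - {"tx": 0, "ty": 0, "tz": 0.004, "twist": 0, "fingers": -1}
    - {"tx": 0, "ty": 0, "tz": 0.004, "twist": 0, "fingers": -1}
    - {"tx": 0, "ty": 0, "tz": 0, "twist": 0, "fingers": -1}

```text
clock: 57.6
ee_pos: [0.5621, -0.0779, 0.0358]
eef_rot: [-180.0, 0.0, 176.0]
contact_force: [-2.8, 1.1, 5.4]
grip_width: 0.0254
```

Contact reached. I'll release, rise, and move aside toward the board for the check.

Emit:
move_arm:
  motion:
    - {"tx": 0, "ty": 0, "tz": 0, "twist": 0, "fingers": 0.15}
    - {"tx": 0, "ty": 0, "tz": 0, "twist": 0, "fingers": 0.15}
    - {"tx": 0, "ty": 0, "tz": 0, "twist": 0, "fingers": 0.15}
    - {"tx": 0, "ty": 0, "tz": 0, "twist": 0, "fingers": 0.15}
    - {"tx": 0, "ty": 0, "tz": -0.06, "twist": 0, "fingers": 0.15}
    - {"tx": 0, "ty": 0, "tz": -0.1, "twist": 0, "fingers": 0.15}
    - {"tx": 0, "ty": 0, "tz": -0.1, "twist": 0, "fingers": 0.15}
    - {"tx": 0, "ty": 0, "tz": -0.1, "twist": 0, "fingers": 0.15}
    - {"tx": 0, "ty": 0, "tz": -0.1, "twist": 0, "fingers": 0.15}
    - {"tx": 0, "ty": -0.05, "tz": 0, "twist": 0, "fingers": 0.15}

```text
clock: 58.6
ee_pos: [0.5637, -0.0931, 0.1776]
eef_rot: [-179.9, 0.5, 176.1]
contact_force: [1.0, -0.8, 0.6]
grip_width: 0.053
```

Emit:
move_arm:
  motion:
    - {"tx": 0, "ty": -0.1, "tz": 0, "twist": 0, "fingers": 0.15}
    - {"tx": 0, "ty": -0.1, "tz": 0, "twist": 0, "fingers": 0.15}
    - {"tx": 0, "ty": -0.1, "tz": 0, "twist": 0, "fingers": 0.15}
    - {"tx": 0, "ty": -0.1, "tz": 0, "twist": 0, "fingers": 0.15}
    - {"tx": 0, "ty": -0.1, "tz": 0, "twist": 0, "fingers": 0.15}
    - {"tx": 0, "ty": -0.1, "tz": 0, "twist": 0, "fingers": 0.15}
    - {"tx": 0, "ty": -0.1, "tz": 0, "twist": 0, "fingers": 0.15}
    - {"tx": 0, "ty": -0.1, "tz": 0, "twist": 0, "fingers": 0.15}
    - {"tx": 0, "ty": -0.05, "tz": 0, "twist": 0, "fingers": 0.15}
    - {"tx": 0, "ty": 0, "tz": 0, "twist": 0, "fingers": 0.15}

```text
clock: 59.6
ee_pos: [0.5418, -0.3488, 0.1712]
eef_rot: [180.0, -0.1, 175.8]
contact_force: [-0.8, 0.3, 0.3]
grip_width: 0.0529
```

```bash
python3 - <<'E'
from h import *
t=read_camera("top")[:,:,::-1].copy(); s=read_camera("scene")[:,:,::-1].copy(); i=camera_info("top"); t0=cv2.imread("pics/top0.png")
m=lambda c:(c*255).astype(np.uint8)
for nm,im in(("start",t0),("now",t)):
    H,S,V=cv2.split(cv2.cvtColor(im,cv2.COLOR_BGR2HSV)); grey=m((S<70)&(V>60))
    for n,mk,box,z in [("mandrel",grey,(230,180,262,212),.027),("knob",m((S>175)&(V>130)&(H>15)),(262,182,293,217),.085),("casket",m((H>10)&(V>130)&(S>70)),(262,182,293,217),.053),("vise",m(V<70),(203,178,230,206),.035),("jaws",m((V>95)&(S<90)),(205,180,230,205),.087),("jar",grey,(230,250,256,277),.06)]:
        for c in blobs(mk,box,10)[:2 if n=="jaws" else 1]:
            r=rect(i,c,z); print(nm,n,np.round(r[0],1),np.round(r[1]),round(r[2],1))
p=np.hstack([cv2.resize(t0[135:225,190:310],(400,300)),cv2.resize(t[135:225,190:310],(400,300))]); q=np.hstack([cv2.resize(t[80:290,90:400],(400,271)),cv2.resize(s[130:350,100:450],(400,271))])
cv2.imwrite("pics/c10.png",np.vstack([p,q])); print(ctrl.sense()["clock"],ctrl.sense()["contact_force"])
E
```

```text
start mandrel [564.7   5.9] [61. 64.] 1.5
start knob [559.1 -76.5] [21. 21.] 1.2
start casket [558.6 -78.3] [66. 62.] 83.9
start vise [569.1  88.4] [69. 68.] 1.6
start jaws [571.7  94.6] [12. 28.] 75.8
start jaws [567.6  77.6] [11. 29.] 77.7
start jar [377.9  14.9] [40. 40.] 1.3
now mandrel [565.3   6.7] [63. 64.] 46.4
now knob [559.1 -76.5] [21. 21.] 1.4
now casket [563.3 -80.5] [76. 73.] 1.1
now vise [569.1  88.4] [69. 68.] 1.6
now jaws [571.2  95.4] [12. 28.] 77.7
now jaws [567.2  79. ] [11. 29.] 77.7
now jar [377.9  14.9] [40. 40.] 1.3
59.7 [-0.1559 -0.2785 -0.4513]
```

View pics/c10.png

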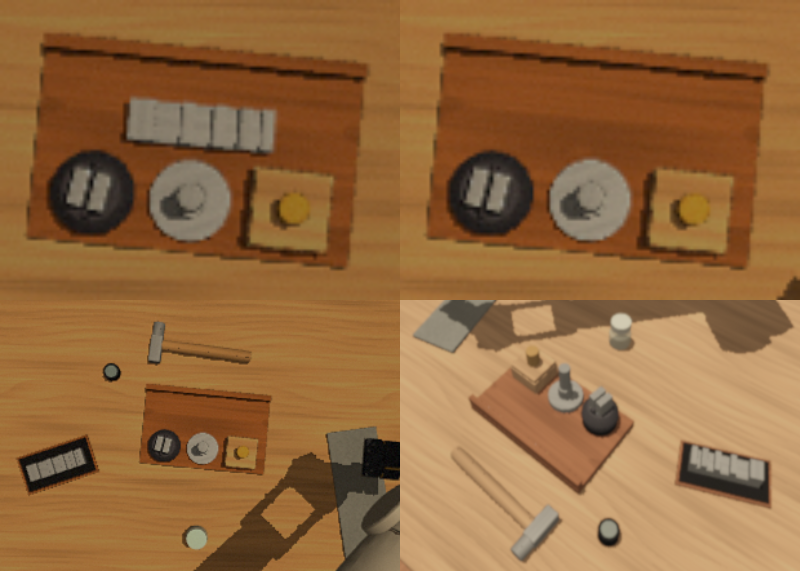

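All three are within about 1.5 mm of their start positions, the block is on the pad, and the jar, hammer and loupe are unmoved. Handing in.

```bash
python3 -c "
from cell import hand_in
print(hand_in())"
```

```text
the job is handed in; nothing more can be done
None
```

The task is done and handed in at about 60 s of the 138 s allowed; `hand_in` gives no verdict. I moved the mandrel, box and vise upright onto the board and laid the block grooves up on the pad. Then I put the three back where they had stood.

**Last checks (top camera):**
- **Block:** 2.4 mm from the pad's centre, and its yaw equals the pad's. I measured this right after placing it; the final picture still shows it centred.
- **Mandrel, vise and box:** about 1 mm or less from their start positions by the mandrel's foot, the vise bowl and the box's knob. The vise's jaws came out up to 1.5 mm off.
- **Jar, hammer and loupe:** the jar measured unmoved. The hammer and loupe look unmoved in the final picture but I did not measure them.

**What disagreed:**
- **Fingertip height:** the real fingertips sit about 28 mm higher than the reported TCP. Because of this, my first close on the box's knob shut above it. Nothing moved, and I corrected all later heights. The first mandrel grip, taken near the bar's top, still held.
- **Box lid:** the final lid mask was oversized (76×73 mm against 66 mm), so I relied on the knob for the box's position.

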